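# Hang the drained polishing wheels up to dry

## Task

The three cork polishing wheels have drained and must hang up to dry: take the carrying rod from its stand by the handle, thread it from the low end through the holes of all three wheels where they stand in the sloping rack, and lift them out together as one stack. Lay the loaded rod back across both forks of the stand as it lay before, neck in the front fork and end in the back fork, with all three wheels hanging between the stop collar and the back fork, and let go. Do not drop a wheel or shift the other things on the table.

Things in the scene. Friction and masses are not known exactly. Their poses are not given: they have to be found in the camera images.
- rack: Draining rack, fixed: steel wire cradle on four legs over a pan (158 x 118 x 16 mm). Origin on the table under the middle wheel's centre, which is 155 mm up. Own +x (level) points to the high end; the cradle rises 25 degrees that way. Legs lie within own x -50 to 76, y -50 to 50 mm. The holes are open from the low (-x) end, nothing in front of them.
- rack_prongs (a point): Top middle of the rack's lowest pair of prongs. Wheels stand on edge on two rails, between pairs of 4 mm wire prongs square to the slope, 48 mm apart across the row, reaching 12 mm beyond the wheels' centre line. Lift wheels out square to the slope (up and back to own -x); 50 mm that way clears the prongs. Highest prong top 180 mm up. Axes as the rack's.
- stand: Drying stand, fixed: wooden board 210 (own x) x 90 x 18 mm, two upright steel Y-forks of 6 mm wire at own x = -59.5 mm (front) and +59.5 mm (back). Origin under the board's centre, on the table. Each fork is a V open upwards, sides at 45 degrees, 36 mm wide at the top, tips 121 mm high. A rod lying in the forks runs along own x at y = 0, its axis 110 mm above the table.
- fork_front (a point): Point at the front fork through which the axis of a rod lying in it passes (own x -59.5 mm of the stand, 110 mm up).
- fork_back (a point): The same point at the back fork (own x +59.5 mm of the stand, 110 mm up).
- rod: Carrying rod, 0.11 kg; origin and axes as point rod_grip (x along the rod, in mm from mid-handle). Wooden handle x -40 to 40, ferrule to 44, bare neck to 66, stop collar 26 mm across x 66 to 72, then a straight 8 mm steel rod to its round tip at x = 190. It starts lying in the stand's forks, neck in the front one, handle overhanging; it balances at about x = 70.
- rod_grip (a point): Middle of the rod's handle, on the rod's axis. Own x points to the tip, z up as it lies at the start. Handle flat-sided, 80 mm long, 22 mm wide (y), 30 mm high (z -18 to 12 mm). Gripped from above across its 22 mm sides, it stays square to the fingers.
- rod_neck (a point): Point on the rod's axis, x = 53 mm from mid-handle: near the middle of the bare neck between handle and collar, which lies in the front fork.
- rod_end (a point): Point on the rod's axis, x = 172 mm from mid-handle, 18 mm short of the tip: it lies in the back fork.
- wheel_1_center (a point): Centre of the lowest, nearest the robot of three equal brown cork wheels in the rack: rigid disc 76 mm across, 14 mm thick (15 at its grey bush), 22 mm hole through the middle, about 30 g, loose. At the start the hole's axis is own (0.906, 0, 0.423): parallel to the cradle, rising 25 degrees to the rack's +x. Wheels stand 22 mm apart along it, with about 2 mm of play each.
- wheel_1: The same wheel as point wheel_1_center, same origin and axes.
- wheel_2_center (a point): Centre of the middle of three equal brown cork wheels in the rack: rigid disc 76 mm across, 14 mm thick (15 at its grey bush), 22 mm hole through the middle, about 30 g, loose. At the start the hole's axis is own (0.906, 0, 0.423): parallel to the cradle, rising 25 degrees to the rack's +x. Wheels stand 22 mm apart along it, with about 2 mm of play each.
- wheel_2: The same wheel as point wheel_2_center, same origin and axes.
- wheel_3_center (a point): Centre of the highest, farthest of three equal brown cork wheels in the rack: rigid disc 76 mm across, 14 mm thick (15 at its grey bush), 22 mm hole through the middle, about 30 g, loose. At the start the hole's axis is own (0.906, 0, 0.423): parallel to the cradle, rising 25 degrees to the rack's +x. Wheels stand 22 mm apart along it, with about 2 mm of play each.
- wheel_3: The same wheel as point wheel_3_center, same origin and axes.
- glue_bottle: White glue bottle with a red nozzle, 59 mm wide, 152 mm tall, standing between rack and stand, loose. Origin at the centre of its underside.
- stick_jar: Glass jar, 82 mm wide and 90 mm high, with a thin glue stick leaning out of it, standing on the table between and behind rack and stand, loose. Origin on the table under the middle of the whole (jar and stick, 207 x 95 mm); the jar's centre lies at own (-0.064, -0.007), the stick's top at own (0.101, 0.043), 242 mm high.
- tape_roll: Roll of masking tape lying flat, 111 mm across, 25 mm high, loose. Origin at the centre of its underside. It is not one of the wheels.
- nippers: Tile nippers with red grips lying on the table at the right, 188 mm long (along own y), 61 mm wide, 14 mm high, loose. Origin at the centre of the underside.
- tweezers: Steel tweezers lying on the table at the left, 125 mm long (along own y), 15 mm wide, 8 mm high, loose. Origin at the centre of the underside.
Mind the look-alikes: they are no part of the job. What is shaped like the rod but orange is not meant.

How it is judged (in metres and radians):
On the way, in this order (a step that is already met when the one before it is completed fails the run):
1. the rod runs through the holes of all three wheels while they still stand in the rack (x of wheel_1_center in the frame of rod_grip between 0.06 and 0.169 m and y of wheel_1_center in the frame of rod_grip between -0.011 and 0.011 m and z of wheel_1_center in the frame of rod_grip between -0.011 and 0.011 m and x of wheel_2_center in the frame of rod_grip between 0.06 and 0.169 m and y of wheel_2_center in the frame of rod_grip between -0.011 and 0.011 m and z of wheel_2_center in the frame of rod_grip between -0.011 and 0.011 m and x of wheel_3_center in the frame of rod_grip between 0.06 and 0.169 m and y of wheel_3_center in the frame of rod_grip between -0.011 and 0.011 m and z of wheel_3_center in the frame of rod_grip between -0.011 and 0.011 m and distance of each of wheel_1_center, wheel_2_center, wheel_3_center from where it was at the start of the episode below 0.02 m), for 0.2 s.
2. all three wheels are lifted out of the rack together on the rod (each 50 mm from where it stood and at least 20 mm higher) (x of wheel_1_center in the frame of rod_grip between 0.06 and 0.169 m and y of wheel_1_center in the frame of rod_grip between -0.011 and 0.011 m and z of wheel_1_center in the frame of rod_grip between -0.011 and 0.011 m and x of wheel_2_center in the frame of rod_grip between 0.06 and 0.169 m and y of wheel_2_center in the frame of rod_grip between -0.011 and 0.011 m and z of wheel_2_center in the frame of rod_grip between -0.011 and 0.011 m and x of wheel_3_center in the frame of rod_grip between 0.06 and 0.169 m and y of wheel_3_center in the frame of rod_grip between -0.011 and 0.011 m and z of wheel_3_center in the frame of rod_grip between -0.011 and 0.011 m and distance of each of wheel_1_center, wheel_2_center, wheel_3_center from where it was at the start of the episode above 0.05 m and z of wheel_1_center in the frame of rack above 0.1657 m and z of wheel_2_center in the frame of rack above 0.175 m and z of wheel_3_center in the frame of rack above 0.1843 m), for 0.2 s.
At the end, for the whole second after the job is handed in: The rod rests in both forks, neck in front and end at the back, each within 6 mm sideways and in height (neck within 13 mm along the rod); all three wheels hang on it between collar and back fork (centres 60 to 169 mm ahead of mid-handle); rod and wheels at rest (x of wheel_1_center in the frame of rod_grip between 0.06 and 0.169 m and y of wheel_1_center in the frame of rod_grip between -0.011 and 0.011 m and z of wheel_1_center in the frame of rod_grip between -0.011 and 0.011 m and x of wheel_2_center in the frame of rod_grip between 0.06 and 0.169 m and y of wheel_2_center in the frame of rod_grip between -0.011 and 0.011 m and z of wheel_2_center in the frame of rod_grip between -0.011 and 0.011 m and x of wheel_3_center in the frame of rod_grip between 0.06 and 0.169 m and y of wheel_3_center in the frame of rod_grip between -0.011 and 0.011 m and z of wheel_3_center in the frame of rod_grip between -0.011 and 0.011 m and x of rod_neck in the frame of stand between -0.0725 and -0.0465 m and y of rod_neck in the frame of stand between -0.006 and 0.006 m and z of rod_neck in the frame of stand between 0.104 and 0.116 m and y of rod_end in the frame of stand between -0.006 and 0.006 m and z of rod_end in the frame of stand between 0.104 and 0.116 m and linear speed of each of rod, wheel_1, wheel_2, wheel_3 below 0.03 m/s); the robot touches nothing.
It fails at once if a wheel is dropped to the table (height (world z) of any of wheel_1_center, wheel_2_center, wheel_3_center below 0.055 m).
It fails at once if one of the loose things round the work is shifted by more than 25 mm or knocked over (distance of any of glue_bottle, stick_jar, tape_roll, nippers, tweezers from where it was at the start of the episode above 0.025 m or angle between any of glue_bottle, stick_jar, tape_roll, nippers, tweezers's own z axis and vertical above 0.35 rad).
It also fails if it takes over 62 s, if anything falls off the work surface, if the arm or the gripper's body presses on something with over 40 N, if the wrist force passes 120 N, or if a joint passes its speed limit or range.

## Robot

A 6-joint arm with a two-finger parallel gripper is mounted at the origin on a cart in front of the work surface, level with it; the furniture and walls round the work are solid. World frame = base frame: x ahead of the robot, y to its left, z up, the work surface at z = 0. Lengths are in mm, angles in rad, forces in N, time in s.
With the tool pointing down it reaches from about 350 to 875 mm from the base axis. Payload 4.2 kg.
Tool frame: the origin (TCP) lies midway between the tips of the shut fingers; the grasp point (between the pads) lies 19 mm behind it; z points along the fingers, y is the line along which they close (so a half turn about z gives the same grasp; the last joint's range is limited). The gripper opens to 85 mm and grips with 20 to 120 N. Pads are 22 mm wide; open, the fingers measure 114 mm over their backs; the gripper's body (76 mm by 85 mm) begins 54 mm behind the grasp point. The pads swing forward as they close: fully open they stand 13 mm farther back than shut.
Start: joints at [-1.003, 0.385, 0.008, 0, -1.194, -0.259], TCP at [189.963, -595.41, 231.312] pointing down, gripper open.
Joint ranges: [-3.14, 3.14], [-1.21, 2.06], [-1.07, 1.41], [-3.16, 2.05], [-2.99, -0.16], [-3.1, 3.1]. Speed limits (rad/s): [2.79, 2.79, 3.14, 3.14, 3.14, 3.14].

## Interface

Orientations are given as a unit quaternion [x, y, z, w].
In Python, from bench import arm gives the robot as it stands. The module is installed in compiled form; this text tells all that it offers.
- The arm moves only by the shell command python3 -m handwheel 'ROWS' [OPENING]. ROWS is JSON, a list of rows, each an object of numbers: "x", "y", "z": the shift along the world's x, y, z each as a share of 20 cm, from -1 to 1; "ax", "ay", "az": the turn, a rotation vector about the world's x, y, z each as a share of 90 degrees, from -1 to 1. In form: [{"x": .., "y": .., "z": .., "ax": .., "ay": .., "az": ..}, ...]. A call has exactly 8 rows; each row shifts and turns the commanded pose from where the row before left it; what a row does not reach is not made up. A row lasts 1/10 s, in which the tool goes at most 50 mm and 8.59 degrees, less where a joint would pass 70% of its speed; a pose out of reach is approached as far as the arm can. A call with a number of a shift or a turn outside -1 to 1 is refused whole. A call with a gripper value outside its range is refused whole. OPENING is the opening, from -1 (shut) to 1 (fully open), set as the call begins (- or left out, the last holds). The fingers move at their own pace and stop on an object; the grip force is fixed at half the most. Time passes only in rows, so rows that do not move let the fingers close, or fill a call up. It gives the time, the measured TCP pose, the force, the opening and the grip force at its end, in the units of the state.
- arm.read_state(): the state, without advancing time (a new reading comes with each control period).
- arm.get_image(name): name is "side" or "top"; returns the picture (420x560x3 uint8, red, green, blue); there is no depth.
- arm.camera_params(name): a dict with "K" (3x3 intrinsics, pixels), "position" and "orientation" of the camera in the world. Camera axes: x right, y down, z forward; pixel columns grow to the right and rows downward; lengths in mm; the calibration is good to about 2 mm. A picture is of the moment at which its call begins. camera_params takes no time and is no camera call.
- arm.job_done(): hands the job in; it is judged then, once.
The state is a dict: "clock": time; "joints": joint angles; "joint_vel": joint speeds; "joint_efforts": joint torques, N m; "position": TCP position; "ee_rot": TCP orientation; "contact_force": force on the tool from outside, world axes, zero at the start; "wrist_torque": the same for the moment, N m; "gripper_width": finger opening in mm; "grasp_force": force on a finger pad.
Only numpy, scipy, OpenCV 4.12 (cv2) and the standard library are available. Lean on these libraries where they do the work, as an engineer would, in place of code of your own. Each camera call takes 0.05 s, during which the arm holds its last target. There are 200 camera calls.

## Working session

There is one attempt and no reset: what is moved stays moved. The work goes in short steps, Python scripts to look and compute and a shell command to move; the robot and the scene stay as the last step left them, time stands still between calls to the robot, and variables do not carry over. Pictures are saved under pics/ and viewed, at most 10 in all, crops included, and the job is handed in when it is done.

```bash
mkdir -p pics
python3 - <<'E'
from bench import arm
import cv2
for n in("side","top"):
    im=arm.get_image(n); cv2.imwrite(f"pics/{n}0.png",im[:,:,::-1])
    p=arm.camera_params(n); print(n,p)
print(arm.read_state())
E
```

```text
side {'K': array([[415.73315285,   0.        , 285.57276789],
       [  0.        , 415.73315285, 203.18968239],
       [  0.        ,   0.        ,   1.        ]]), 'position': array([430.06379132, 864.61177215, 765.01829613]), 'orientation': array([-0.0553416 ,  0.88492962, -0.46094705,  0.03694177])}
top {'K': array([[447.03786133,   0.        , 276.24870636],
       [  0.        , 447.03786133, 204.70833061],
       [  0.        ,   0.        ,   1.        ]]), 'position': array([ 429.94894085,  -33.62571761, 1379.29493045]), 'orientation': array([-0.69939461,  0.71274108, -0.02933255,  0.04457505])}
{'clock': 0.1, 'joints': array([-1.00337540e+00,  3.85470686e-01,  6.78344985e-03, -4.50347684e-04,
       -1.19401721e+00, -2.58617234e-01]), 'joint_vel': array([-2.19412176e-04, -1.65877907e-03,  1.98012658e-03, -4.18813523e-06,
        1.20612617e-03,  3.35680059e-04]), 'joint_efforts': array([-9.62870799e-04, -3.93318808e+01,  1.88928705e+01,  4.19798523e+00,
       -2.63591952e-03,  4.33216215e-06]), 'position': array([ 189.82260869, -594.93068741,  230.34232452]), 'ee_rot': array([-1.53706957e-01,  9.88115994e-01,  9.57844027e-04, -1.91236661e-04]), 'contact_force': array([ 0.07578371, -0.30857417,  0.04448698]), 'wrist_torque': array([ 0.00538464, -0.01611295,  0.02120938]), 'grasp_force': 0.0, 'gripper_width': 85.23116980559155}
```

View pics/side0.png

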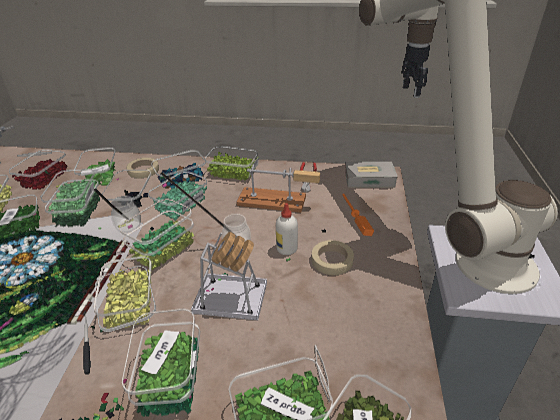

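View pics/top0.png

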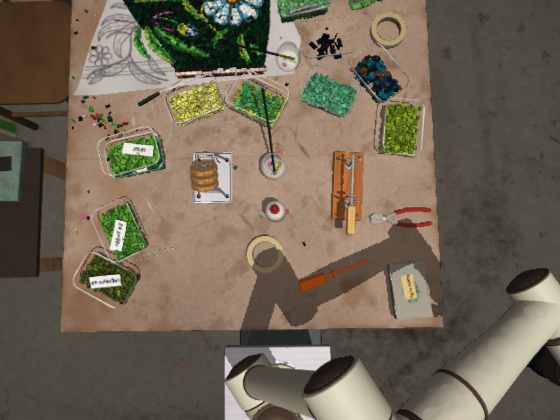

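The top view shows the rack with its wheels at about (205,178), the stand at (348,185), the handle at (351,220), the glue bottle at (274,211) and the jar at (272,165). The orange decoy lies at (335,273). I'll enlarge the parts that matter.

Run:
```python
import cv2,numpy as np
t=cv2.imread("pics/top0.png");s=cv2.imread("pics/side0.png")
def crop(im,x,y,w,h,k): return cv2.resize(im[y:y+h,x:x+w],None,fx=k,fy=k,interpolation=cv2.INTER_CUBIC)
a=crop(t,180,140,60,75,6);b=crop(t,320,140,60,100,6)
b2=np.zeros((600,360,3),np.uint8);b2[:450]=a
cv2.imwrite("pics/ct.png",np.hstack([b2,np.zeros((600,20,3),np.uint8),b]))
a=crop(s,185,225,90,100,4.4);b=crop(s,230,155,95,60,4.2)
c=np.zeros((440,800,3),np.uint8);c[:a.shape[0],:a.shape[1]]=a;c[:b.shape[0],400:400+b.shape[1]]=b
cv2.imwrite("pics/cs.png",c)
```

```text
(no output)
```

View pics/ct.png

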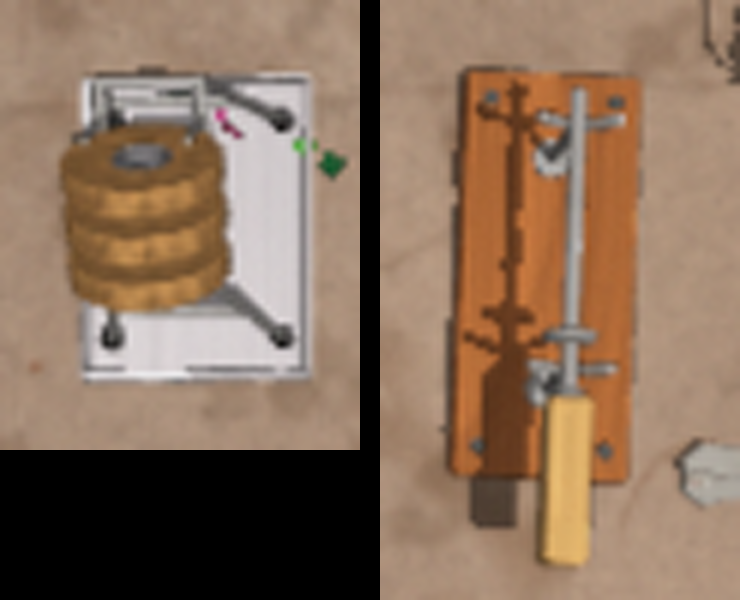

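View pics/cs.png

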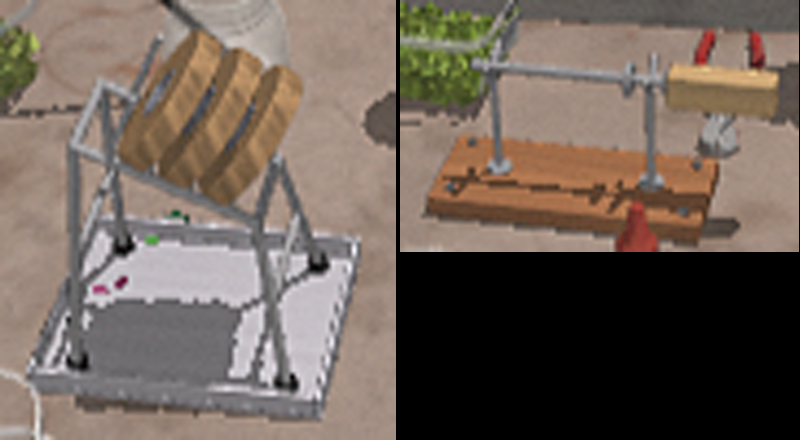

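The crops show all three wheels seated and the rod along roughly world +x, with its tip at top pixel (353,155). I'll fit the poses to the wheel and handle silhouettes in both views.

```bash
cat > h.py <<'E'
import cv2,numpy as np
from bench import arm
from scipy.spatial.transform import Rotation as R
from scipy.optimize import minimize
P={n:arm.camera_params(n) for n in("side","top")}
def proj(n,X):
    p=P[n]; c=R.from_quat(p["orientation"]).inv().apply(np.atleast_2d(X)-p["position"]); q=c@np.array(p["K"]).T
    return q[:,:2]/q[:,2:]
def disc(c,a,r=38,t=14):
    a=a/np.linalg.norm(a);u=np.cross(a,[0,0,1]);u/=np.linalg.norm(u);v=np.cross(a,u);th=np.linspace(0,2*np.pi,48)[:,None]
    ring=r*(np.cos(th)*u+np.sin(th)*v); return np.vstack([c+ring-a*t/2,c+ring+a*t/2])
def hull(n,X):
    return cv2.convexHull(proj(n,X).astype(np.float32))
def rast(polys,sh,k=8):
    m=np.zeros((sh[0]*k,sh[1]*k),np.uint8)
    for h in polys: cv2.fillConvexPoly(m,np.round((h+.5)*k-.5).astype(np.int32),1)
    return cv2.resize(m.astype(np.float32),(sh[1],sh[0]),interpolation=cv2.INTER_AREA)
E
python3 - <<'E'
from h import *
im={n:cv2.imread(f"pics/{n}0.png") for n in P}
box={"top":((180,140,60,60),(335,195,35,50)),"side":((205,225,55,52),(285,165,45,25))}
def mask(n,which):
    x,y,w,h=box[n][which]; c=cv2.cvtColor(im[n][y:y+h,x:x+w],cv2.COLOR_BGR2HSV)
    lo,hi=((8,100,60),(22,255,255)) if which==0 else ((10,85,120),(30,200,255))
    m=cv2.inRange(c,lo,hi)
    if which==1:
        m&=cv2.bitwise_not(cv2.inRange(c,(0,155,0),(180,255,255)))
    k,l,s,_=cv2.connectedComponentsWithStats(m); b=1+np.argmax(s[1:,4]); return (l==b).astype(np.float32)
M={(n,w):mask(n,w) for n in P for w in(0,1)}
cv2.imwrite("pics/m.png",np.hstack([cv2.resize(cv2.copyMakeBorder(M[k]*255,0,60-M[k].shape[0],0,60-M[k].shape[1],cv2.BORDER_CONSTANT,value=90),None,fx=3.3,fy=3.3,interpolation=0) for k in M]))
def wheels(p):
    x,y,yaw=p;a=np.array([.9063*np.cos(yaw),.9063*np.sin(yaw),.4226]);return [disc(np.array([x,y,155])+a*s,a) for s in(-22,0,22)]
def rod(p):
    x,y,yaw=p;r=R.from_euler("z",yaw);return [r.apply([[i,j,k] for i in(-40,40) for j in(-11,11) for k in(-18,12)])+[x,y,110]]
def cost(p,f,w,cams=("top","side")):
    e=0
    for n in cams:
        b=box[n][w];o=np.array(b[:2]); m=M[n,w]
        e+=np.abs(rast([hull(n,X)-o.astype(np.float32) for X in f(p)],m.shape)-m).sum()
    return e
def back(n,uv,z):
    p=P[n];d=R.from_quat(p["orientation"]).apply(np.linalg.inv(p["K"])@[*uv,1]);return p["position"]+d*(z-p["position"][2])/d[2]
g0=back("top",(203,178),155);g1=back("top",(350.5,220),120);print(g0,g1,back("top",(353,154.5),110),back("side",(248.5,170.3),110))
for f,w,g in((wheels,0,g0),(rod,1,g1)):
  for cams in(("top","side"),("top",),("side",)):
    r=minimize(cost,[*g[:2],0.],args=(f,w,cams),method="Nelder-Mead",options=dict(initial_simplex=[[g[0],g[1],0],[g[0]+10,g[1],0.02],[g[0],g[1]+10,.0],[g[0],g[1],.12]],xatol=.02,fatol=.02,maxiter=400))
    print(w,cams,r.x,r.fun)
    if w==1: print(" tip",r.x[:2]+190*np.array([np.cos(r.x[2]),np.sin(r.x[2])]))
E
```

```text
[637.50173723 194.13513039 155.        ] [ 514.9582399  -215.68745814  120.        ] [ 704.284814   -230.90723694  110.        ] [ 701.60524151 -228.80069893  110.        ]
0 ('top', 'side') [ 6.42016565e+02  1.93481597e+02 -1.38161103e-02] 408.515625
0 ('top',) [ 6.42691360e+02  1.93088874e+02 -3.51400753e-02] 123.578125
0 ('side',) [ 6.42288690e+02  1.96598677e+02 -2.07608878e-02] 272.109375
1 ('top', 'side') [ 5.17861350e+02 -2.19657834e+02 -4.46260601e-02] 207.625
 tip [ 707.67218985 -228.13397129]
1 ('top',) [ 5.15189419e+02 -2.16485530e+02 -1.31522341e-01] 133.09375
 tip [ 703.54846491 -241.40279285]
1 ('side',) [ 5.19500470e+02 -2.19000368e+02  2.35766087e-02] 52.9375
 tip [ 709.44766592 -214.52122724][ WARN:0@0.431] global loadsave.cpp:1063 imwrite_ Unsupported depth image for selected encoder is fallbacked to CV_8U.
```

View pics/m.png

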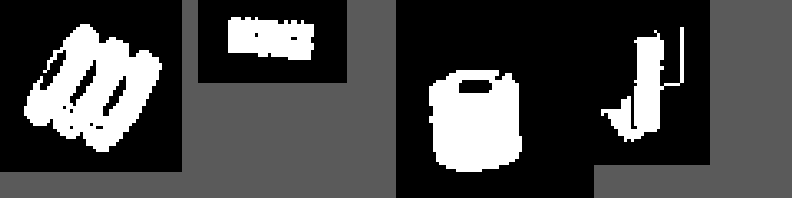

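Run:
```python
from h import *
im={n:cv2.imread(f"pics/{n}0.png") for n in P}
box={"top":((180,140,60,60),(335,195,35,50)),"side":((205,225,55,52),(285,165,45,25))}
def mask(n,which):
    x,y,w,h=box[n][which]; c=cv2.cvtColor(im[n][y:y+h,x:x+w],cv2.COLOR_BGR2HSV)
    lo,hi=((8,100,60),(22,255,255)) if which==0 else ((10,85,130),(30,200,255))
    m=cv2.inRange(c,lo,hi)
    if which==1: m=cv2.morphologyEx(m&cv2.bitwise_not(cv2.inRange(c,(0,155,0),(180,255,255))),cv2.MORPH_CLOSE,np.ones((3,3)))
    if which==1: m=cv2.morphologyEx(m,cv2.MORPH_OPEN,np.ones((5,5)))
    k,l,s,_=cv2.connectedComponentsWithStats(m); b=1+np.argmax(s[1:,4]); m=(l==b).astype(np.uint8)
    cs,_=cv2.findContours(m,cv2.RETR_EXTERNAL,1); return cv2.drawContours(m*0,cs,-1,1,-1).astype(np.float32)
M={(n,w):mask(n,w) for n in P for w in(0,1)}
def wheels(p):
    x,y,yaw=p;a=np.array([.9063*np.cos(yaw),.9063*np.sin(yaw),.4226]);return [disc(np.array([x,y,155])+a*s,a) for s in(-22,0,22)]
def rod(p):
    x,y,yaw=p;r=R.from_euler("z",yaw);return [r.apply([[i,j,k] for i in(-40,40) for j in(-11,11) for k in(-18,12)])+[x,y,110]]
tip={"top":(353,154.5),"side":(248.7,170.4)}
def cost(p,f,w,cams):
    e=0
    for n in cams:
        b=box[n][w];o=np.array(b[:2]); m=M[n,w]
        e+=np.abs(rast([hull(n,X)-o.astype(np.float32) for X in f(p)],m.shape)-m).sum()
        if w: e+=25*np.linalg.norm(proj(n,[p[0]+190*np.cos(p[2]),p[1]+190*np.sin(p[2]),110])[0]-tip[n])
    return e
def back(n,uv,z):
    p=P[n];d=R.from_quat(p["orientation"]).apply(np.linalg.inv(p["K"])@[*uv,1]);return p["position"]+d*(z-p["position"][2])/d[2]
for f,w,g in((wheels,0,(642,194)),(rod,1,(515,-219))):
  for cams in(("top","side"),("top",),("side",)):
    r=minimize(cost,[*g[:2],0.],args=(f,w,cams),method="Nelder-Mead",options=dict(initial_simplex=[[g[0],g[1],0],[g[0]+10,g[1],0.02],[g[0],g[1]+10,.0],[g[0],g[1],.12]],xatol=.02,fatol=.02,maxiter=400))
    print(w,cams,r.x.round(3),r.fun)
print("pan",[back("top",(180+(u+.5)/6-.5,140+(v+.5)/6-.5),16).round(1) for u,v in((82,75),(312,73),(310,380),(85,380))])
print("board",[back("top",(320+(u-379.5)/6-.5,140+(v+.5)/6-.5),18).round(1) for u,v in((467,70),(641,80),(628,482),(452,472))])
for n,b in (("bottle",(274.5,211)),("jarcentre",(272,165)),("stick",(264,90))): print(n,back("top",b,{"bottle":150,"jarcentre":90,"stick":242}[n]).round())
```

```text
0 ('top', 'side') [6.43511e+02 1.94038e+02 6.00000e-02] 327.734375
0 ('top',) [ 6.43035e+02  1.92362e+02 -6.50000e-02] 84.578125
0 ('side',) [6.43622e+02 1.96103e+02 7.50000e-02] 217.71875
1 ('top', 'side') [ 5.14863e+02 -2.16748e+02 -7.50000e-02] 210.24897082856933
1 ('top',) [ 5.14833e+02 -2.16466e+02 -7.60000e-02] 97.90688558278276
1 ('side',) [ 5.13026e+02 -2.21004e+02 -4.50000e-02] 105.81194337674971
pan [array([743.5, 250.5,  16. ]), array([741.8, 130.6,  16. ]), array([581.6, 132.8,  16. ]), array([584. , 248.6,  16. ])]
board [array([ 735.7, -187.3,   18. ]), array([ 728.4, -276.4,   18. ]), array([ 521.5, -262. ,   18. ]), array([ 528.3, -173.2,   18. ])]
bottle [542.  -3. 150.]
jarcentre [683.   3.  90.]
stick [854.  17. 242.]
```

Run:
```python
from h import *
out=[]
for n,(x,y,w,h) in {"top":(180,145,60,50),"side":(205,225,60,50)}.items():
    k=6.5;im=cv2.resize(cv2.imread(f"pics/{n}0.png")[y:y+h,x:x+w],None,fx=k,fy=k,interpolation=cv2.INTER_CUBIC)
    yaw=0.0;a=np.array([.9063*np.cos(yaw),.9063*np.sin(yaw),.4226])
    for s in(-22,0,22):
        X=np.array([643,192.5,155])+a*s
        for d,r in ((-7,38),(7,38),(7.5,11)):
            q=proj(n,disc(X+a*d,a,r,0)[:48]);q=(q-[x,y]+.5)*k-.5
            cv2.polylines(im,[np.round(q).astype(np.int32)],True,(0,255,0) if s else (255,0,0),1)
    out.append(im)
cv2.imwrite("pics/ov.png",np.hstack(out))
```

```text
(no output)
```

View pics/ov.png

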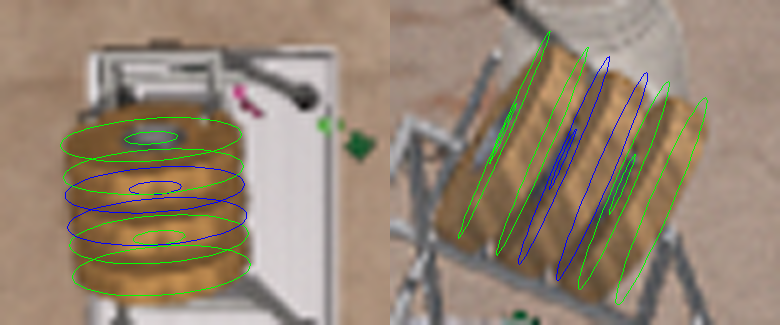

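Run:
```python
from h import *
im={n:cv2.imread(f"pics/{n}0.png") for n in P}
box={"top":(180,140,60,60),"side":(205,225,55,52)}
def mask(n):
    x,y,w,h=box[n]; c=cv2.cvtColor(im[n][y:y+h,x:x+w],cv2.COLOR_BGR2HSV)
    m=cv2.inRange(c,(8,100,60),(22,255,255))
    k,l,s,_=cv2.connectedComponentsWithStats(m); m=(l==1+np.argmax(s[1:,4])).astype(np.uint8)
    hl=cv2.convexHull(cv2.findNonZero(m)); return cv2.fillConvexPoly(m*0,hl,1).astype(np.float32)
M={n:mask(n) for n in P}
ax=lambda yaw,p:np.array([np.cos(p)*np.cos(yaw),np.cos(p)*np.sin(yaw),np.sin(p)])
def cost(p,cams,z=None):
    x,y,yaw,t=p[:4]; zz=p[4] if len(p)>4 else 155
    s=ax(yaw/100,np.radians(25));a=ax(yaw/100,np.radians(t));e=0
    for n in cams:
        o=np.array(box[n][:2],np.float32)
        H=cv2.convexHull(proj(n,np.vstack([disc(np.array([x,y,zz])+s*d,a) for d in(-22,0,22)])).astype(np.float32))
        e+=np.abs(rast([H-o],M[n].shape)-M[n]).sum()
    return e
for cams in(("top","side"),("top",),("side",)):
  for g in([643,193,0,28],[643,193,0,28,155]):
    S=np.array([g]+[np.array(g)+5*np.eye(len(g))[i] for i in range(len(g))])
    r=minimize(cost,g,args=(cams,),method="Nelder-Mead",options=dict(initial_simplex=S,xatol=.05,fatol=.05,maxiter=500)); print(cams,r.x.round(2),round(r.fun,1))
print([M[n].sum() for n in M])
```

```text
('top', 'side') [646.03 193.44  -3.29  35.8 ] 121.2
('top', 'side') [646.73 192.72  -1.81  35.06 153.02] 113.9
('top',) [643.99 192.55  -2.25  33.62] 30.2
('top',) [644.58 192.91  -1.34  33.97 152.04] 29.3
('side',) [646.8  194.6   -5.07  36.75] 48.0
('side',) [648.   191.03  -2.91  36.34 151.46] 43.4
[np.float32(1067.0), np.float32(780.0)]
```

The wheels lean about 10° more than the cradle. I take the middle wheel centre as about (645,192.7,154) with yaw −0.02. The rod grip is at (515,−216.6,110) with yaw −0.074, which agrees with the board's centre. I'll move above the handle.

```bash
python3 -m handwheel '[{"x":0.1016,"y":0.118,"az":-0.0152},{"x":0.1016,"y":0.118,"az":-0.0152},{"x":0.1016,"y":0.118,"az":-0.0152},{"x":0.1016,"y":0.118,"az":-0.0152},{"x":0.1016,"y":0.118,"az":-0.0152},{"x":0.1016,"y":0.118,"az":-0.0152},{"x":0.1016,"y":0.118,"az":-0.0152},{"x":0.1016,"y":0.118,"az":-0.0152}]' 1
python3 -m handwheel '[{"x":0.1016,"y":0.118,"az":-0.0152},{"x":0.1016,"y":0.118,"az":-0.0152},{"x":0.1016,"y":0.118,"az":-0.0152},{"x":0.1016,"y":0.118,"az":-0.0152},{"x":0.1016,"y":0.118,"az":-0.0152},{"x":0.1016,"y":0.118,"az":-0.0152},{"x":0.1016,"y":0.118,"az":-0.0152},{"x":0.1016,"y":0.118,"az":-0.0152}]'
python3 -c "
from bench import arm;from scipy.spatial.transform import Rotation as R
s=arm.read_state();print(s['joints'],R.from_quat(s['ee_rot']).as_matrix().round(3))"
```

```text
[-1.00337540e+00  3.85470686e-01  6.78344985e-03 -4.50347684e-04
 -1.19401721e+00 -2.58617234e-01] [[-0.953 -0.304 -0.001]
 [-0.304  0.953  0.002]
 [ 0.     0.002 -1.   ]]invalid input at $[0]: expected keys x, y, z, ax, ay, az
invalid input at $[0]: expected keys x, y, z, ax, ay, az
```

```bash
python3 -m handwheel '[{"x":0.1016,"y":0.118,"z":0,"ax":0,"ay":0,"az":-0.0152},{"x":0.1016,"y":0.118,"z":0,"ax":0,"ay":0,"az":-0.0152},{"x":0.1016,"y":0.118,"z":0,"ax":0,"ay":0,"az":-0.0152},{"x":0.1016,"y":0.118,"z":0,"ax":0,"ay":0,"az":-0.0152},{"x":0.1016,"y":0.118,"z":0,"ax":0,"ay":0,"az":-0.0152},{"x":0.1016,"y":0.118,"z":0,"ax":0,"ay":0,"az":-0.0152},{"x":0.1016,"y":0.118,"z":0,"ax":0,"ay":0,"az":-0.0152},{"x":0.1016,"y":0.118,"z":0,"ax":0,"ay":0,"az":-0.0152}]' 1
python3 -m handwheel '[{"x":0.1016,"y":0.118,"z":0,"ax":0,"ay":0,"az":-0.0152},{"x":0.1016,"y":0.118,"z":0,"ax":0,"ay":0,"az":-0.0152},{"x":0.1016,"y":0.118,"z":0,"ax":0,"ay":0,"az":-0.0152},{"x":0.1016,"y":0.118,"z":0,"ax":0,"ay":0,"az":-0.0152},{"x":0.1016,"y":0.118,"z":0,"ax":0,"ay":0,"az":-0.0152},{"x":0.1016,"y":0.118,"z":0,"ax":0,"ay":0,"az":-0.0152},{"x":0.1016,"y":0.118,"z":0,"ax":0,"ay":0,"az":-0.0152},{"x":0.1016,"y":0.118,"z":0,"ax":0,"ay":0,"az":-0.0152}]'
python3 -c "
from bench import arm;from scipy.spatial.transform import Rotation as R
s=arm.read_state();print(s['joints'],R.from_quat(s['ee_rot']).as_matrix().round(3))"
```

```text
clock: 0.9
position: [353.0, -405.3, 230.9]
ee_rot: [-0.058, 0.998, 0.0, -0.0]
contact_force: [0.5, -0.4, -0.4]
gripper_width: 85.5
grasp_force: 0.0
clock: 1.7
position: [515.5, -216.6, 230.9]
ee_rot: [0.037, 0.999, 0.0, -0.0]
contact_force: [0.2, 0.1, -0.0]
gripper_width: 85.5
grasp_force: 0.0
[-1.08091392e-01  2.73782843e-01 -1.56209049e-01 -2.62887134e-04
 -1.14168088e+00 -1.53680143e+00] [[-0.997  0.074 -0.001]
 [ 0.074  0.997  0.   ]
 [ 0.001  0.    -1.   ]]
```

```bash
python3 -m handwheel '[{"x":0,"y":0,"z":-0.1,"ax":0,"ay":0,"az":0},{"x":0,"y":0,"z":-0.1,"ax":0,"ay":0,"az":0},{"x":0,"y":0,"z":-0.1,"ax":0,"ay":0,"az":0},{"x":0,"y":0,"z":-0.1,"ax":0,"ay":0,"az":0},{"x":0,"y":0,"z":-0.1,"ax":0,"ay":0,"az":0},{"x":0,"y":0,"z":-0.1,"ax":0,"ay":0,"az":0},{"x":0,"y":0,"z":-0.07,"ax":0,"ay":0,"az":0},{"x":0,"y":0,"z":-0.04,"ax":0,"ay":0,"az":0}]'
python3 -m handwheel '[{"x":0,"y":0,"z":0,"ax":0,"ay":0,"az":0},{"x":0,"y":0,"z":0,"ax":0,"ay":0,"az":0},{"x":0,"y":0,"z":0,"ax":0,"ay":0,"az":0},{"x":0,"y":0,"z":0,"ax":0,"ay":0,"az":0},{"x":0,"y":0,"z":0,"ax":0,"ay":0,"az":0},{"x":0,"y":0,"z":0,"ax":0,"ay":0,"az":0},{"x":0,"y":0,"z":0,"ax":0,"ay":0,"az":0},{"x":0,"y":0,"z":0,"ax":0,"ay":0,"az":0}]' -1
python3 - <<'E'
from h import *
cv2.imwrite("pics/t1.png",arm.get_image("top")[:,:,::-1])
s=cv2.cvtColor(arm.get_image("side"),4);t=cv2.imread("pics/t1.png")
cv2.imwrite("pics/g1.png",np.hstack([cv2.resize(t[140:250,310:400],(400,489)),cv2.resize(s[130:240,230:320],(400,489))]))
E
```

```text
clock: 2.5
position: [514.1, -217.6, 87.6]
ee_rot: [0.037, 0.999, 0.0, -0.002]
contact_force: [0.3, 0.3, 0.3]
gripper_width: 85.5
grasp_force: 0.0
clock: 3.3
position: [515.5, -217.7, 89.9]
ee_rot: [0.036, 0.999, -0.0, 0.001]
contact_force: [-0.6, 3.0, 3.4]
gripper_width: 21.2
grasp_force: 62.5
```

View pics/g1.png

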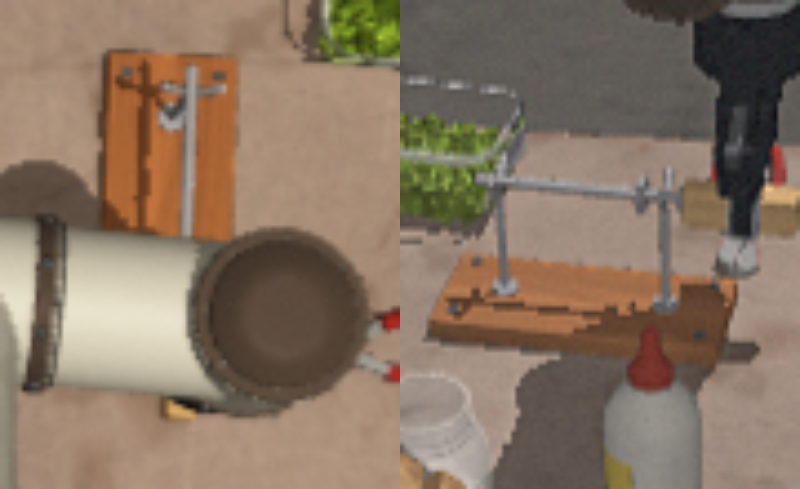

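The handle is held near its middle and the rod still lies in both forks. Lifting, pitching up 25° and carrying it over the bottle.

```bash
python3 -m handwheel '[{"x":0,"y":0,"z":0.03,"ax":0,"ay":0,"az":0},{"x":0,"y":0,"z":0.06,"ax":0,"ay":0,"az":0},{"x":0,"y":0,"z":0.09,"ax":0,"ay":0,"az":0},{"x":0,"y":0,"z":0.09,"ax":0,"ay":0,"az":0},{"x":0,"y":0,"z":0.09,"ax":0,"ay":0,"az":0},{"x":0,"y":0,"z":0.09,"ax":0,"ay":0,"az":0},{"x":0,"y":0,"z":0.09,"ax":0,"ay":0,"az":0},{"x":0,"y":0,"z":0.06,"ax":0,"ay":0,"az":0}]'
python3 -m handwheel '[{"x":-0.022,"y":0,"z":0.02,"ax":0,"ay":-0.0347,"az":0.0042},{"x":-0.022,"y":0,"z":0.02,"ax":0,"ay":-0.0347,"az":0.0042},{"x":-0.022,"y":0,"z":0.02,"ax":0,"ay":-0.0347,"az":0.0042},{"x":-0.022,"y":0,"z":0.02,"ax":0,"ay":-0.0347,"az":0.0042},{"x":-0.022,"y":0,"z":0.02,"ax":0,"ay":-0.0347,"az":0.0042},{"x":-0.022,"y":0,"z":0.02,"ax":0,"ay":-0.0347,"az":0.0042},{"x":-0.022,"y":0,"z":0.02,"ax":0,"ay":-0.0347,"az":0.0042},{"x":-0.022,"y":0,"z":0.02,"ax":0,"ay":-0.0347,"az":0.0042}]'
python3 -c "
from bench import arm;from scipy.spatial.transform import Rotation as R
s=arm.read_state();print(s['joints'],R.from_quat(s['ee_rot']).as_matrix().round(3))"
```

```text
clock: 4.2
position: [515.1, -218.2, 211.0]
ee_rot: [0.037, 0.999, -0.0, 0.001]
contact_force: [-0.0, -0.7, -0.8]
gripper_width: 21.1
grasp_force: 61.8
clock: 5.0
position: [478.9, -217.8, 241.3]
ee_rot: [0.01, 0.976, 0.008, 0.217]
contact_force: [-0.1, -0.4, -1.0]
gripper_width: 21.3
grasp_force: 61.9
[-0.16986032  0.03767215 -0.44298047 -0.13469117 -0.66524384 -1.33242354] [[-0.906  0.015  0.423]
 [ 0.022  1.     0.012]
 [-0.423  0.02  -0.906]]
```

```bash
python3 -m handwheel '[{"x":0,"y":0.13,"z":0,"ax":0,"ay":0,"az":0},{"x":0,"y":0.13,"z":0,"ax":0,"ay":0,"az":0},{"x":0,"y":0.13,"z":0,"ax":0,"ay":0,"az":0},{"x":0,"y":0.13,"z":0,"ax":0,"ay":0,"az":0},{"x":0,"y":0.13,"z":0,"ax":0,"ay":0,"az":0},{"x":0,"y":0.13,"z":0,"ax":0,"ay":0,"az":0},{"x":0,"y":0.13,"z":0,"ax":0,"ay":0,"az":0},{"x":0,"y":0.13,"z":0,"ax":0,"ay":0,"az":0}]'
python3 -m handwheel '[{"x":0,"y":0.13,"z":0,"ax":0,"ay":0,"az":0},{"x":0,"y":0.13,"z":0,"ax":0,"ay":0,"az":0},{"x":0,"y":0.13,"z":0,"ax":0,"ay":0,"az":0},{"x":0,"y":0.13,"z":0,"ax":0,"ay":0,"az":0},{"x":0,"y":0.13,"z":0,"ax":0,"ay":0,"az":0},{"x":0,"y":0.13,"z":0,"ax":0,"ay":0,"az":0},{"x":0,"y":0.13,"z":0,"ax":0,"ay":0,"az":0},{"x":0,"y":0.13,"z":0,"ax":0,"ay":0,"az":0}]'
python3 -c "
from bench import arm;from scipy.spatial.transform import Rotation as R
s=arm.read_state();print(s['joints'],R.from_quat(s['ee_rot']).as_matrix().round(3))"
```

```text
clock: 5.8
position: [479.2, -9.2, 241.3]
ee_rot: [0.01, 0.976, 0.008, 0.216]
contact_force: [-0.6, -0.3, -0.7]
gripper_width: 21.3
grasp_force: 61.9
clock: 6.6
position: [479.5, 198.7, 241.3]
ee_rot: [0.01, 0.976, 0.008, 0.216]
contact_force: [0.4, 0.7, -0.5]
gripper_width: 20.9
grasp_force: 61.9
[ 0.84603448  0.01397555 -0.70614701  0.56087542 -0.61970892 -2.86068542] [[-0.906  0.016  0.422]
 [ 0.023  1.     0.01 ]
 [-0.422  0.019 -0.907]]
```

```bash
python3 -m handwheel '[{"x":-0.03,"y":0,"z":-0.06,"ax":0,"ay":0,"az":0},{"x":-0.03,"y":0,"z":-0.06,"ax":0,"ay":0,"az":0},{"x":-0.03,"y":0,"z":-0.06,"ax":0,"ay":0,"az":0},{"x":-0.03,"y":0,"z":-0.06,"ax":0,"ay":0,"az":0},{"x":-0.03,"y":0,"z":-0.06,"ax":0,"ay":0,"az":0},{"x":-0.03,"y":0,"z":-0.06,"ax":0,"ay":0,"az":0},{"x":-0.03,"y":0,"z":-0.06,"ax":0,"ay":0,"az":0},{"x":-0.03,"y":0,"z":-0.06,"ax":0,"ay":0,"az":0}]'
python3 -c "
from bench import arm;from scipy.spatial.transform import Rotation as R
s=arm.read_state();print(s['joints'],R.from_quat(s['ee_rot']).as_matrix().round(3))"
```

```text
clock: 7.4
position: [439.8, 191.8, 163.4]
ee_rot: [0.004, 0.98, 0.01, 0.199]
contact_force: [0.1, 0.1, -1.8]
gripper_width: 21.5
grasp_force: 61.9
[ 0.83574229  0.0482388  -0.92791523  0.76616021 -0.41104295 -3.09642917] [[-0.921  0.004  0.39 ]
 [ 0.012  1.     0.018]
 [-0.39   0.021 -0.921]]
```

Joint 6 is at its limit (−3.096), so this grip won't reach the threading pose. I'll fit a kinematic model from the recorded states and choose a better grasp: a half turn about z, a relative tilt, or both.

```bash
cat > kin.py <<'E'
import numpy as np
from scipy.spatial.transform import Rotation as R
from scipy.optimize import least_squares
D=[([-1.0033754,.385470686,.00678345,-.00045,-1.19401721,-.258617],[189.823,-594.931,230.342],[-.153706957,.988115994,.000957844,-.000191]),
([-.108091,.273782843,-.156209,-.00026,-1.14168,-1.536801],[515.5,-216.6,230.9],[.037,.999,0,0]),
([-.16986032,.03767215,-.44298047,-.13469117,-.66524384,-1.33242354],[478.9,-217.8,241.3],[.01,.976,.008,.217]),
([.84603448,.01397555,-.70614701,.56087542,-.61970892,-2.86068542],[479.5,198.7,241.3],[.01,.976,.008,.216]),
([.83574229,.0482388,-.92791523,.76616021,-.41104295,-3.09642917],[439.8,191.8,163.4],[.004,.98,.01,.199])]
def fk(q,p):
    a1,h,l2,lf,e,d,L,w,y0=p
    r1=R.from_euler("z",q[0]);f=R.from_euler("y",q[1]-q[2])
    W=np.array([a1,d,h])+R.from_euler("y",q[1]).apply([0,0,l2])+f.apply([lf,0,e])
    T=f*R.from_euler("x",q[3])*R.from_euler("y",-q[4])   # x = approach
    rot=r1*T*R.from_euler("x",-q[5]+y0)
    return r1.apply(W+T.apply([L,w,0])),rot
# tool: z=approach(x), choose x_tool=-z
C=R.from_matrix(np.array([[0,0,1],[0,1,0],[-1,0,0]]).astype(float))
def fit():
    def res(p):
        o=[]
        for q,x,qq in D:
            X,r=fk(q,p);o+=list((X-x)/1.); o+=list(300*((r*C)*R.from_quat(qq).inv()).as_rotvec())
        return o
    best=None
    for y0 in(0,1.57,3.14,-1.57):
        s=least_squares(res,[0,300,400,350,0,-160,250,0,y0],x_scale=[100]*8+[1])
        if best is None or s.cost<best.cost: best=s
    return best
if __name__=="__main__":
    b=fit();print(b.x.round(2),b.cost,b.fun.round(1))
E
python3 kin.py
```

```text
[ 296.35  198.64  152.31  278.64  -62.39 -243.23  -69.58   81.86   -2.  ] 127651.73457619455 [  -9.    11.    18.    -0.     0.   128.1   28.6   -4.8   11.1    0.
    0.3  128.   -26.   -18.5  -21.3 -121.9   21.2  154.7  -18.    27.7
  -25.2  147.8  167.3  -94.9    3.6   -4.9   17.5  158.1  174.8 -252.6]
```

```bash
sed -i 's/R.from_euler("x",q\[3\])/R.from_euler("x",S*q[3])/; s/^def fk/S=1\ndef fk/' kin.py
python3 - <<'E'
import kin
for s in(1,-1):
    kin.S=s;b=kin.fit();print(s,b.x.round(2),b.cost,b.fun.round(1))
E
```

```text
1 [ 296.35  198.64  152.31  278.64  -62.39 -243.23  -69.58   81.86   -2.  ] 127651.73457619455 [  -9.    11.    18.    -0.     0.   128.1   28.6   -4.8   11.1    0.
    0.3  128.   -26.   -18.5  -21.3 -121.9   21.2  154.7  -18.    27.7
  -25.2  147.8  167.3  -94.9    3.6   -4.9   17.5  158.1  174.8 -252.6]
-1 [-4.0000e-02  1.6042e+02  5.6491e+02  4.2180e+02  1.0000e-01 -0.0000e+00
  2.9761e+02 -1.5980e+02 -1.5700e+00] 0.16217612144602522 [-0.  -0.   0.  -0.   0.  -0.1  0.  -0.  -0.   0.1  0.3 -0.1 -0.   0.
 -0.  -0.   0.3  0.2  0.  -0.  -0.  -0.3  0.  -0.  -0.   0.   0.   0.1
  0.  -0.1]
```

The model fits to 0.3 mm. Next I check joint ranges along the whole route for the flip and tilt options.

```bash
cat >> kin.py <<'E'
S=-1
PAR=[0,160.42,564.91,421.8,0,0,297.61,-159.8,-np.pi/2]
LO=np.array([-3.14,-1.21,-1.07,-3.16,-2.99,-3.1]);HI=np.array([3.14,2.06,1.41,2.05,-.16,3.1])
def ik(x,rot,q0):
    def f(q):
        X,r=fk(q,PAR);return np.r_[(X-x)/100,((r*C)*rot.inv()).as_rotvec()]
    s=least_squares(f,q0);return s.x,np.abs(s.fun).max()
def tool(G,yaw,pitch,tau,flip,off=20.):
    rod=R.from_euler("z",yaw)*R.from_euler("y",-pitch)
    T=rod*R.from_euler("y",tau)*R.from_euler("y",np.pi)   # tool z down, x back, y left
    if flip: T=T*R.from_euler("z",np.pi)
    return np.array(G,float)+T.apply([0,0,off]),T
E
python3 - <<'E'
from kin import *
d=np.radians;a=np.array([.9061,-.018,.4226]);up=np.array([-.4226,0,.906])
W2=np.array([645,192.7,154])
way=[("grasp",(515,-217,110),-.074,0),("lift",(515,-217,230),-.074,0),("tilt",(470,-217,260),-.02,25),("over",(470,0,260),-.02,25),("abv",(470,197,260),-.02,25),("mid",(440,197,150),-.02,25),("pre",W2-247*a,-.02,25),("in1",W2-180*a,-.02,25),("in",W2-122*a,-.02,25),("out",W2-122*a+90*up,-.02,25),("out2",W2-122*a+90*up+[-40,0,60],-.02,25)]
for flip in(0,1):
  for tau in(0,15,25):
    q=np.array([-.1,.27,-.15,0,-1.14,-1.54+flip*np.pi]);print("flip",flip,"tau",tau)
    for n,G,y,p in way:
        x,T=tool(G,y,d(p),d(tau),flip);
        best=None
        q,e=ik(x,T,q);ok=np.all(q>LO+.03)&np.all(q<HI-.03)
        print(f"{n:6}",q.round(2),"err%.3f"%e,"" if ok else "BAD")
E
```

```text
flip 0 tau 0
grasp  [-0.11  0.42 -0.34 -0.   -0.81 -1.54] err0.000 
lift   [-0.11  0.29 -0.19 -0.   -1.09 -1.54] err0.000 
tilt   [-0.15  0.03 -0.47 -0.09 -0.64 -1.38] err0.000 
over   [ 0.44 -0.09 -0.74  0.37 -0.55 -2.31] err0.000 
abv    [ 0.85  0.01 -0.71  0.57 -0.64 -2.87] err0.000 
mid    [ 0.67  0.11 -1.03  1.28 -0.29 -3.49] err0.000 BAD
pre    [ 0.16  0.32 -1.02  2.77 -0.21 -4.51] err0.000 BAD
in1    [ 0.19  0.3  -0.95  2.46 -0.14 -4.23] err0.000 BAD
in     [ 0.3   0.31 -0.9   1.99 -0.15 -3.86] err0.000 BAD
out    [ 0.72  0.14 -0.84  0.87 -0.38 -3.1 ] err0.000 BAD
out2   [ 0.86  0.01 -0.77  0.62 -0.6  -2.94] err0.000 
flip 0 tau 15
grasp  [-0.1   0.53 -0.18  0.01 -1.13 -1.54] err0.000 
lift   [-0.1   0.41 -0.03  0.01 -1.39 -1.54] err0.000 
tilt   [-0.13  0.12 -0.33 -0.02 -0.94 -1.45] err0.000 
over   [ 0.39  0.03 -0.48  0.09 -0.91 -2.03] err0.000 
abv    [ 0.78  0.11 -0.41  0.16 -0.93 -2.46] err0.000 
mid    [ 0.83  0.19 -0.66  0.23 -0.62 -2.6 ] err0.000 
pre    [ 0.82  0.33 -0.91  0.55 -0.25 -2.94] err0.000 
in1    [ 0.75  0.35 -0.68  0.3  -0.43 -2.61] err0.000 
in     [ 0.69
[... 1934 characters left out ...]
0.18 -0.74  0.69] err0.000 
out2   [ 0.8   0.1  -0.47  0.16 -0.89  0.65] err0.000 
flip 1 tau 25
grasp  [-0.1   0.61 -0.07  0.01 -1.33  1.59] err0.000 
lift   [-0.1   0.5   0.06  0.01 -1.57  1.6 ] err0.000 
tilt   [-0.12  0.2  -0.24  0.   -1.14  1.67] err0.000 
over   [ 0.35  0.11 -0.34  0.   -1.12  1.2 ] err0.000 
abv    [ 0.72  0.18 -0.26 -0.   -1.13  0.83] err0.000 
mid    [ 0.76  0.25 -0.48  0.   -0.84  0.79] err0.000 
pre    [ 0.79  0.38 -0.62  0.   -0.56  0.76] err0.000 
in1    [ 0.7   0.41 -0.47  0.   -0.7   0.85] err0.000 
in     [ 0.63  0.44 -0.32  0.   -0.81  0.92] err0.000 
out    [ 0.68  0.29 -0.31  0.   -0.97  0.87] err0.000 
out2   [ 0.73  0.17 -0.31  0.   -1.09  0.82] err0.000
```

A relative tilt of 20–25° without the flip keeps every joint well inside its range. I'll carry the rod back to the stand, lay it in the forks and regrip it tilted 20°.

```bash
python3 -m handwheel '[{"x":0.03,"y":0,"z":0.06,"ax":0,"ay":0,"az":0},{"x":0.03,"y":0,"z":0.06,"ax":0,"ay":0,"az":0},{"x":0.03,"y":0,"z":0.06,"ax":0,"ay":0,"az":0},{"x":0.03,"y":0,"z":0.06,"ax":0,"ay":0,"az":0},{"x":0.03,"y":0,"z":0.06,"ax":0,"ay":0,"az":0},{"x":0.03,"y":0,"z":0.06,"ax":0,"ay":0,"az":0},{"x":0.03,"y":0,"z":0.06,"ax":0,"ay":0,"az":0},{"x":0,"y":0,"z":0,"ax":0,"ay":0,"az":0}]'
cat > where.py <<'E'
import sys
from kin import *
from bench import arm
# usage: where.py Gx Gy Gz yaw pitch tau [off along] -> pose error in row units (total)
s=arm.read_state();x=s["position"];r=R.from_quat(s["ee_rot"])
v=[float(t) for t in sys.argv[1:7]]
X,T=tool(v[:3],v[3],np.radians(v[4]),np.radians(v[5]),0)
if (T.inv()*r).magnitude()>2: T=T*R.from_euler("z",np.pi)
print("target",X.round(1),"shift mm",(X-x).round(1),"share",((X-x)/200).round(4),"turn share",((T*r.inv()).as_rotvec()/np.pi*2).round(4))
print("joints",s["joints"].round(2),"f",s["contact_force"].round(1),"w",round(s["gripper_width"],1))
E
python3 where.py 515 -217.5 230 -0.072 0 0
```

```text
clock: 8.2
position: [483.0, 192.9, 249.4]
ee_rot: [0.004, 0.98, 0.011, 0.2]
contact_force: [-0.1, 0.3, -2.1]
gripper_width: 21.2
grasp_force: 61.9
target [ 515.  -217.5  210. ] shift mm [  32.  -410.4  -39.4] share [ 0.16   -2.0518 -0.197 ] turn share [-0.0053  0.2573 -0.0397]
joints [ 0.83  0.01 -0.64  0.46 -0.67 -2.74] f [-0.1  0.3 -2.1] w 21.2
```

```bash
python3 -m handwheel '[{"x":0,"y":-0.13,"z":0,"ax":0,"ay":0,"az":0},{"x":0,"y":-0.13,"z":0,"ax":0,"ay":0,"az":0},{"x":0,"y":-0.13,"z":0,"ax":0,"ay":0,"az":0},{"x":0,"y":-0.13,"z":0,"ax":0,"ay":0,"az":0},{"x":0,"y":-0.13,"z":0,"ax":0,"ay":0,"az":0},{"x":0,"y":-0.13,"z":0,"ax":0,"ay":0,"az":0},{"x":0,"y":-0.13,"z":0,"ax":0,"ay":0,"az":0},{"x":0,"y":-0.13,"z":0,"ax":0,"ay":0,"az":0}]'
python3 -m handwheel '[{"x":0.02,"y":-0.126,"z":-0.024,"ax":-0.0007,"ay":0.0322,"az":-0.005},{"x":0.02,"y":-0.126,"z":-0.024,"ax":-0.0007,"ay":0.0322,"az":-0.005},{"x":0.02,"y":-0.126,"z":-0.024,"ax":-0.0007,"ay":0.0322,"az":-0.005},{"x":0.02,"y":-0.126,"z":-0.024,"ax":-0.0007,"ay":0.0322,"az":-0.005},{"x":0.02,"y":-0.126,"z":-0.024,"ax":-0.0007,"ay":0.0322,"az":-0.005},{"x":0.02,"y":-0.126,"z":-0.024,"ax":-0.0007,"ay":0.0322,"az":-0.005},{"x":0.02,"y":-0.126,"z":-0.024,"ax":-0.0007,"ay":0.0322,"az":-0.005},{"x":0.02,"y":-0.126,"z":-0.024,"ax":-0.0007,"ay":0.0322,"az":-0.005}]'
python3 where.py 515 -217.7 110 -0.072 0 0
```

```text
clock: 9.0
position: [480.7, -17.5, 246.5]
ee_rot: [0.004, 0.98, 0.01, 0.198]
contact_force: [1.5, -0.1, -1.3]
gripper_width: 21.3
grasp_force: 61.9
clock: 9.8
position: [513.3, -218.9, 208.0]
ee_rot: [0.036, 0.999, -0.002, -0.003]
contact_force: [-0.0, 0.4, -1.6]
gripper_width: 21.0
grasp_force: 61.9
target [ 515.  -217.7   90. ] shift mm [   1.7    1.2 -118. ] share [ 0.0087  0.0058 -0.5898] turn share [ 0.0018 -0.0045  0.    ]
joints [-0.11  0.29 -0.19  0.   -1.09 -1.53] f [-0.   0.4 -1.6] w 21.0
```

```bash
python3 -m handwheel '[{"x":0.003,"y":0.002,"z":-0.1,"ax":0.0006,"ay":-0.0015,"az":0},{"x":0.003,"y":0.002,"z":-0.1,"ax":0.0006,"ay":-0.0015,"az":0},{"x":0.003,"y":0.002,"z":-0.1,"ax":0.0006,"ay":-0.0015,"az":0},{"x":0,"y":0,"z":-0.1,"ax":0,"ay":0,"az":0},{"x":0,"y":0,"z":-0.07,"ax":0,"ay":0,"az":0},{"x":0,"y":0,"z":-0.05,"ax":0,"ay":0,"az":0},{"x":0,"y":0,"z":-0.04,"ax":0,"ay":0,"az":0},{"x":0,"y":0,"z":-0.025,"ax":0,"ay":0,"az":0}]'
python3 where.py 515 -217.7 110 -0.072 0 0
```

```text
clock: 10.6
position: [515.3, -216.6, 91.4]
ee_rot: [0.035, 0.999, -0.0, 0.001]
contact_force: [-1.0, -0.1, -1.1]
gripper_width: 21.7
grasp_force: 61.8
target [ 515.  -217.7   90. ] shift mm [-0.3 -1.1 -1.4] share [-0.0017 -0.0055 -0.0069] turn share [ 0.0002  0.0018 -0.0008]
joints [-0.11  0.41 -0.34  0.   -0.81 -1.53] f [-1.  -0.1 -1.1] w 21.7
```

```bash
python3 -m handwheel '[{"x":0,"y":-0.003,"z":-0.003,"ax":0,"ay":0,"az":0},{"x":0,"y":0,"z":0,"ax":0,"ay":0,"az":0},{"x":0,"y":0,"z":0,"ax":0,"ay":0,"az":0},{"x":0,"y":0,"z":0,"ax":0,"ay":0,"az":0},{"x":0,"y":0,"z":0,"ax":0,"ay":0,"az":0},{"x":-0.011,"y":0,"z":0.001,"ax":0,"ay":0.074,"az":0},{"x":-0.011,"y":0,"z":0.001,"ax":0,"ay":0.074,"az":0},{"x":-0.011,"y":0,"z":0.001,"ax":0,"ay":0.074,"az":0}]' 1
python3 where.py 516 -217.4 110 -0.073 0 20
python3 - <<'E'
from h import *
t=arm.get_image("top")[:,:,::-1];s=arm.get_image("side")[:,:,::-1]
cv2.imwrite("pics/g2.png",np.hstack([cv2.resize(t[140:250,310:400],(400,489)),cv2.resize(s[130:240,230:320],(400,489))]))
E
```

```text
clock: 11.4
position: [509.3, -217.4, 93.2]
ee_rot: [0.035, 0.984, -0.007, -0.173]
contact_force: [0.8, -0.5, -0.6]
gripper_width: 85.5
grasp_force: 0.0
target [ 509.2 -216.9   91.2] shift mm [-0.1  0.5 -2. ] share [-0.0007  0.0025 -0.0102] turn share [ 0.016   0.0004 -0.0043]
joints [-0.09  0.56 -0.13  0.03 -1.22 -1.57] f [ 0.8 -0.5 -0.6] w 85.5
```

View pics/g2.png

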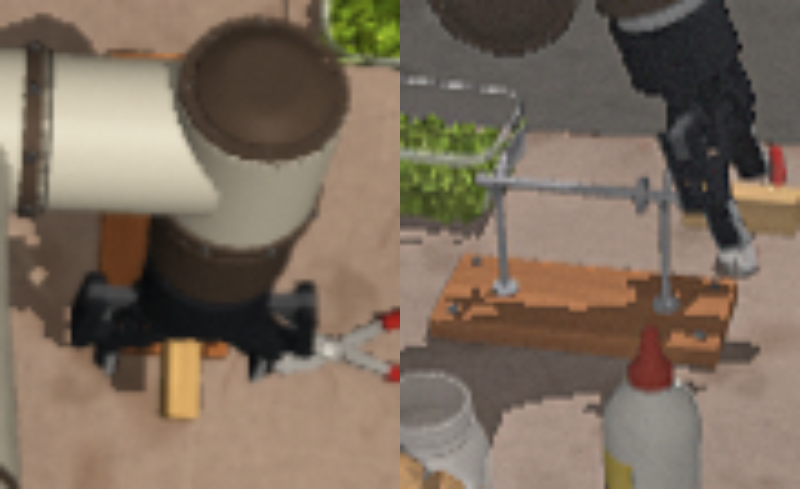

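The rod rests in both forks again and the open gripper straddles the handle, tilted. I'll correct the roll slightly, close and lift.

```bash
python3 -m handwheel '[{"x":0,"y":0.001,"z":-0.005,"ax":0.008,"ay":0,"az":-0.002},{"x":0,"y":0.001,"z":-0.005,"ax":0.008,"ay":0,"az":-0.002},{"x":0,"y":0,"z":0,"ax":0,"ay":0,"az":0},{"x":0,"y":0,"z":0,"ax":0,"ay":0,"az":0},{"x":0,"y":0,"z":0,"ax":0,"ay":0,"az":0},{"x":0,"y":0,"z":0,"ax":0,"ay":0,"az":0},{"x":0,"y":0,"z":0,"ax":0,"ay":0,"az":0},{"x":0,"y":0,"z":0,"ax":0,"ay":0,"az":0}]' 1
python3 -m handwheel '[{"x":0,"y":0,"z":0,"ax":0,"ay":0,"az":0},{"x":0,"y":0,"z":0,"ax":0,"ay":0,"az":0},{"x":0,"y":0,"z":0,"ax":0,"ay":0,"az":0},{"x":0,"y":0,"z":0,"ax":0,"ay":0,"az":0},{"x":0,"y":0,"z":0,"ax":0,"ay":0,"az":0},{"x":0,"y":0,"z":0,"ax":0,"ay":0,"az":0},{"x":0,"y":0,"z":0,"ax":0,"ay":0,"az":0},{"x":0,"y":0,"z":0,"ax":0,"ay":0,"az":0}]' -1
python3 where.py 515.5 -217.4 110 -0.073 0 20
python3 -m handwheel '[{"x":0,"y":0,"z":0.03,"ax":0,"ay":0,"az":0},{"x":0,"y":0,"z":0.06,"ax":0,"ay":0,"az":0},{"x":0,"y":0,"z":0.09,"ax":0,"ay":0,"az":0},{"x":0,"y":0,"z":0.09,"ax":0,"ay":0,"az":0},{"x":0,"y":0,"z":0.09,"ax":0,"ay":0,"az":0},{"x":0,"y":0,"z":0.09,"ax":0,"ay":0,"az":0},{"x":0,"y":0,"z":0.09,"ax":0,"ay":0,"az":0},{"x":0,"y":0,"z":0.06,"ax":0,"ay":0,"az":0}]'
python3 where.py 470 -217.4 260 -0.02 25 20
python3 - <<'E'
from h import *
s=arm.get_image("side")[:,:,::-1];cv2.imwrite("pics/s3.png",s)
E
```

```text
clock: 12.3
position: [509.0, -216.8, 90.1]
ee_rot: [0.036, 0.984, 0.007, -0.172]
contact_force: [-0.2, 0.8, 0.1]
gripper_width: 85.4
grasp_force: 0.0
clock: 13.1
position: [509.0, -216.8, 90.1]
ee_rot: [0.036, 0.984, 0.007, -0.172]
contact_force: [0.5, 0.0, 0.9]
gripper_width: 21.1
grasp_force: 62.3
target [ 508.7 -216.9   91.2] shift mm [-0.3 -0.1  1.1] share [-0.0015 -0.0005  0.0055] turn share [-0.0004  0.002  -0.0003]
joints [-0.1   0.57 -0.12  0.01 -1.23 -1.54] f [0.5 0.  0.9] w 21.1
clock: 13.9
position: [509.3, -217.0, 212.4]
ee_rot: [0.036, 0.985, 0.006, -0.171]
contact_force: [-0.2, -0.4, -0.4]
gripper_width: 21.1
grasp_force: 62.2
target [ 471.7 -217.4  240.1] shift mm [-37.6  -0.4  27.7] share [-0.188  -0.0021  0.1386] turn share [-0.0129 -0.2739  0.0329]
joints [-0.1   0.45  0.02  0.01 -1.48 -1.54] f [-0.2 -0.4 -0.4] w 21.1
```

```bash
sed -i 's/off=20\./off=21./' kin.py
python3 -m handwheel '[{"x":-0.0235,"y":0,"z":0.0175,"ax":-0.0016,"ay":-0.0342,"az":0.0041},{"x":-0.0235,"y":0,"z":0.0175,"ax":-0.0016,"ay":-0.0342,"az":0.0041},{"x":-0.0235,"y":0,"z":0.0175,"ax":-0.0016,"ay":-0.0342,"az":0.0041},{"x":-0.0235,"y":0,"z":0.0175,"ax":-0.0016,"ay":-0.0342,"az":0.0041},{"x":-0.0235,"y":0,"z":0.0175,"ax":-0.0016,"ay":-0.0342,"az":0.0041},{"x":-0.0235,"y":0,"z":0.0175,"ax":-0.0016,"ay":-0.0342,"az":0.0041},{"x":-0.0235,"y":0,"z":0.0175,"ax":-0.0016,"ay":-0.0342,"az":0.0041},{"x":-0.0235,"y":0,"z":0.0175,"ax":-0.0016,"ay":-0.0342,"az":0.0041}]'
python3 -m handwheel '[{"x":0,"y":0.13,"z":0,"ax":0,"ay":0,"az":0},{"x":0,"y":0.13,"z":0,"ax":0,"ay":0,"az":0},{"x":0,"y":0.13,"z":0,"ax":0,"ay":0,"az":0},{"x":0,"y":0.13,"z":0,"ax":0,"ay":0,"az":0},{"x":0,"y":0.13,"z":0,"ax":0,"ay":0,"az":0},{"x":0,"y":0.13,"z":0,"ax":0,"ay":0,"az":0},{"x":0,"y":0.13,"z":0,"ax":0,"ay":0,"az":0},{"x":0,"y":0.13,"z":0,"ax":0,"ay":0,"az":0}]'
python3 -m handwheel '[{"x":0,"y":0.13,"z":0,"ax":0,"ay":0,"az":0},{"x":0,"y":0.13,"z":0,"ax":0,"ay":0,"az":0},{"x":0,"y":0.13,"z":0,"ax":0,"ay":0,"az":0},{"x":0,"y":0.13,"z":0,"ax":0,"ay":0,"az":0},{"x":0,"y":0.13,"z":0,"ax":0,"ay":0,"az":0},{"x":0,"y":0.13,"z":0,"ax":0,"ay":0,"az":0},{"x":0,"y":0.13,"z":0,"ax":0,"ay":0,"az":0},{"x":0,"y":0.13,"z":0,"ax":0,"ay":0,"az":0}]'
python3 where.py 421.2 197.2 49.6 -0.02 25 20
```

```text
clock: 14.75
position: [470.6, -216.7, 238.0]
ee_rot: [0.01, 0.999, 0.0, 0.043]
contact_force: [0.1, -0.0, -0.5]
gripper_width: 21.3
grasp_force: 62.2
clock: 15.55
position: [470.7, -7.9, 237.9]
ee_rot: [0.01, 0.999, -0.0, 0.042]
contact_force: [-0.2, 0.4, -1.0]
gripper_width: 21.5
grasp_force: 62.3
clock: 16.35
position: [470.8, 200.0, 237.8]
ee_rot: [0.01, 0.999, -0.0, 0.042]
contact_force: [-0.0, -0.8, -2.0]
gripper_width: 21.0
grasp_force: 62.3
target [423.  197.2  28.7] shift mm [ -47.7   -2.8 -209.2] share [-0.2387 -0.014  -1.0458] turn share [-0.0002 -0.0026  0.0001]
joints [ 0.75  0.15 -0.33  0.07 -1.03 -2.38] f [-0.  -0.8 -2. ] w 21.0
```

```bash
python3 -m handwheel '[{"x":-0.06,"y":-0.003,"z":-0.08,"ax":0,"ay":-0.0006,"az":0},{"x":-0.06,"y":-0.003,"z":-0.08,"ax":0,"ay":-0.0006,"az":0},{"x":-0.06,"y":-0.004,"z":-0.08,"ax":0,"ay":-0.0006,"az":0},{"x":-0.06,"y":-0.004,"z":-0.1,"ax":0,"ay":-0.0006,"az":0},{"x":0,"y":0,"z":-0.18,"ax":0,"ay":0,"az":0},{"x":0,"y":0,"z":-0.2,"ax":0,"ay":0,"az":0},{"x":0,"y":0,"z":-0.2,"ax":0,"ay":0,"az":0},{"x":0,"y":0,"z":-0.12,"ax":0,"ay":0,"az":0}]'
python3 where.py 421.2 197.2 49.6 -0.02 25 20
python3 - <<'E'
from h import *
from kin import tool
S=arm.read_state();T=R.from_quat(S["ee_rot"])
# rod in tool frame: grip -21 along z; axis = T * Ry(-pi)*Ry(-20deg) x
ax=(T*R.from_euler("y",-np.pi)*R.from_euler("y",-np.radians(20))).apply([1,0,0]);G=S["position"]-T.apply([0,0,21]);print(G,ax)
out=[]
for n,(x,y,w,h) in {"top":(175,150,70,90),"side":(205,220,85,90)}.items():
    k=5.;raw=arm.get_image(n)[:,:,::-1];cv2.imwrite(f"pics/{n}pre.png",raw)
    im=cv2.resize(raw[y:y+h,x:x+w],None,fx=k,fy=k,interpolation=cv2.INTER_CUBIC)
    for a,b in((72,88),(192,290)):
        q=(proj(n,[G+ax*a,G+ax*b])-[x,y]+.5)*k-.5; cv2.line(im,*[tuple(int(c) for c in p) for p in q],(0,255,0),1)
    print(n,proj(n,[G+ax*72,G+ax*190]))
    out.append(im)
cv2.imwrite("pics/pre.png",np.hstack(out))
E
```

```text
clock: 17.15
position: [422.0, 195.0, 27.6]
ee_rot: [0.01, 0.999, -0.002, 0.042]
contact_force: [0.1, 0.2, -1.3]
gripper_width: 21.3
grasp_force: 62.2
target [423.  197.2  28.7] shift mm [1.1 2.1 1. ] share [0.0054 0.0106 0.0052] turn share [ 0.0013 -0.0016  0.0003]
joints [ 0.82  0.36 -0.74  0.16 -0.42 -2.56] f [ 0.1  0.2 -1.3] w 21.3
[420.18249175 195.11639549  48.57060227] [ 0.90717762 -0.01768951  0.42037584]
top [[207.97379522 233.77873666]
 [205.58670478 195.21034109]]
side [[304.71698636 281.36109893]
 [257.35599255 260.77571628]]
```

View pics/pre.png

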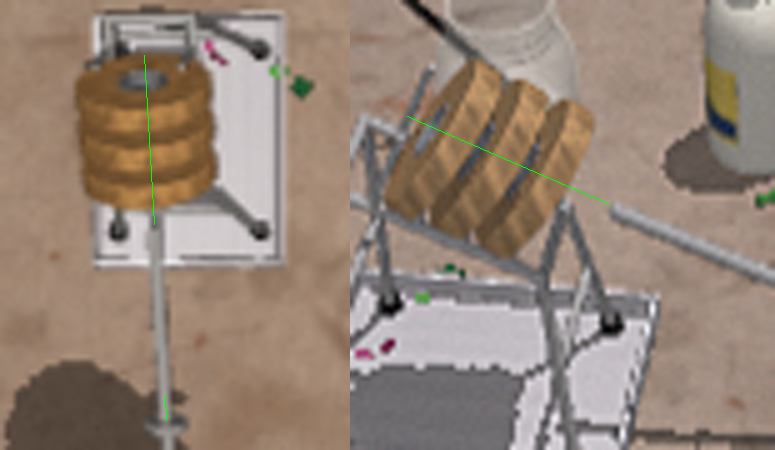

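The rod lies on the predicted line and points into the holes: top tip at (154,222), side tip at (613,208) in the crop. It is about 2 mm low and 2 mm to the right, so I'll correct that and start threading.

```bash
python3 -m handwheel '[{"x":0.003,"y":0.005,"z":0.007,"ax":0,"ay":-0.0008,"az":0},{"x":0.002,"y":0.005,"z":0.006,"ax":0,"ay":-0.0008,"az":0},{"x":0,"y":0,"z":0,"ax":0,"ay":0,"az":0},{"x":0.036,"y":-0.0007,"z":0.0168,"ax":0,"ay":0,"az":0},{"x":0.036,"y":-0.0007,"z":0.0168,"ax":0,"ay":0,"az":0},{"x":0.036,"y":-0.0007,"z":0.0168,"ax":0,"ay":0,"az":0},{"x":0.036,"y":-0.0007,"z":0.0168,"ax":0,"ay":0,"az":0},{"x":0.036,"y":-0.0007,"z":0.0168,"ax":0,"ay":0,"az":0}]'
python3 where.py 456 196.3 67.8 -0.02 25 20
python3 -m handwheel '[{"x":0.036,"y":-0.0007,"z":0.0168,"ax":0,"ay":0,"az":0},{"x":0.036,"y":-0.0007,"z":0.0168,"ax":0,"ay":0,"az":0},{"x":0.036,"y":-0.0007,"z":0.0168,"ax":0,"ay":0,"az":0},{"x":0,"y":0,"z":0,"ax":0,"ay":0,"az":0},{"x":0,"y":0,"z":0,"ax":0,"ay":0,"az":0},{"x":0,"y":0,"z":0,"ax":0,"ay":0,"az":0},{"x":0,"y":0,"z":0,"ax":0,"ay":0,"az":0},{"x":0,"y":0,"z":0,"ax":0,"ay":0,"az":0}]'
python3 where.py 534 194.9 104.4 -0.02 25 20
python3 - <<'E'
from h import *
S=arm.read_state();T=R.from_quat(S["ee_rot"])
ax=(T*R.from_euler("y",-np.pi)*R.from_euler("y",-np.radians(20))).apply([1,0,0]);G=S["position"]-T.apply([0,0,21]);print(G,ax)
out=[]
for n,(x,y,w,h) in {"top":(175,150,70,90),"side":(205,220,85,90)}.items():
    k=5.;raw=arm.get_image(n)[:,:,::-1];im=cv2.resize(raw[y:y+h,x:x+w],None,fx=k,fy=k,interpolation=cv2.INTER_CUBIC)
    out.append(im)
cv2.imwrite("pics/in1.png",np.hstack(out))
E
```

```text
clock: 18.05
position: [461.2, 197.6, 49.8]
ee_rot: [0.01, 0.999, 0.0, 0.045]
contact_force: [0.3, 0.2, -1.7]
gripper_width: 21.0
grasp_force: 62.2
target [457.8 196.3  46.9] shift mm [-3.3 -1.4 -3. ] share [-0.0167 -0.0068 -0.0148] turn share [-0.0006  0.0021  0.0002]
joints [ 0.77  0.37 -0.63  0.13 -0.52 -2.47] f [ 0.3  0.2 -1.7] w 21.0
clock: 18.85
position: [481.6, 197.2, 59.4]
ee_rot: [0.01, 0.999, -0.0, 0.045]
contact_force: [0.5, -0.3, -1.6]
gripper_width: 21.6
grasp_force: 62.3
target [535.8 194.9  83.5] shift mm [54.2 -2.3 24. ] share [ 0.2709 -0.0116  0.1202] turn share [-0.0003  0.0018 -0.0002]
joints [ 0.74  0.37 -0.57  0.11 -0.57 -2.42] f [ 0.5 -0.3 -1.6] w 21.6
[479.76035866 197.21644623  80.35150496] [ 0.90495656 -0.01803634  0.42512154]
```

View pics/in1.png

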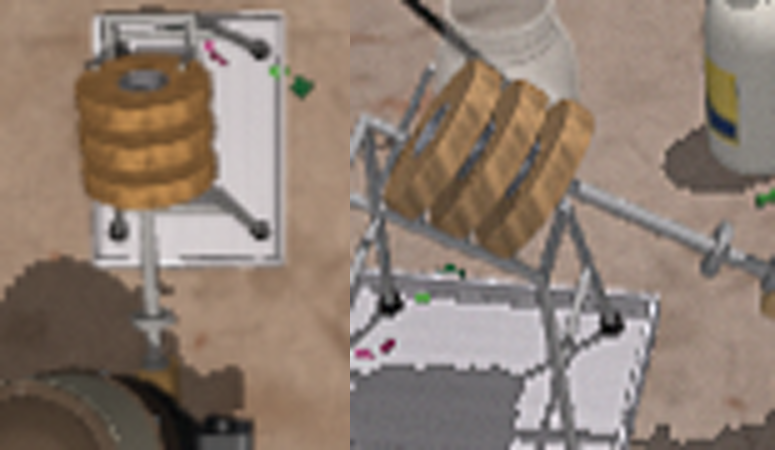

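The rod entered wheel 1 with no force and no wheel has moved. I'll push in the remaining 60 mm.

```bash
python3 -m handwheel '[{"x":0.036,"y":-0.001,"z":0.0165,"ax":0,"ay":0,"az":0},{"x":0.036,"y":-0.001,"z":0.0165,"ax":0,"ay":0,"az":0},{"x":0.036,"y":-0.001,"z":0.0165,"ax":0,"ay":0,"az":0},{"x":0.036,"y":-0.001,"z":0.0165,"ax":0,"ay":0,"az":0},{"x":0.036,"y":-0.001,"z":0.0165,"ax":0,"ay":0,"az":0},{"x":0.036,"y":-0.001,"z":0.0165,"ax":0,"ay":0,"az":0},{"x":0.036,"y":-0.001,"z":0.0165,"ax":0,"ay":0,"az":0},{"x":0.018,"y":-0.001,"z":0.0085,"ax":0,"ay":0,"az":0}]'
python3 where.py 534 194.9 104.4 -0.02 25 20
python3 - <<'E'
from h import *
out=[]
for n,(x,y,w,h) in {"top":(175,150,70,90),"side":(205,220,85,90)}.items():
    k=5.;raw=arm.get_image(n)[:,:,::-1];im=cv2.resize(raw[y:y+h,x:x+w],None,fx=k,fy=k,interpolation=cv2.INTER_CUBIC)
    out.append(im)
cv2.imwrite("pics/in2.png",np.hstack(out))
E
```

```text
clock: 19.75
position: [536.9, 195.8, 84.8]
ee_rot: [0.01, 0.999, 0.0, 0.046]
contact_force: [-0.2, -0.2, -1.9]
gripper_width: 21.3
grasp_force: 62.3
target [535.8 194.9  83.5] shift mm [-1.1 -0.9 -1.3] share [-0.0056 -0.0046 -0.0064] turn share [-0.0007  0.0024  0.0002]
joints [ 0.66  0.41 -0.41  0.09 -0.68 -2.32] f [-0.2 -0.2 -1.9] w 21.3
```

View pics/in2.png

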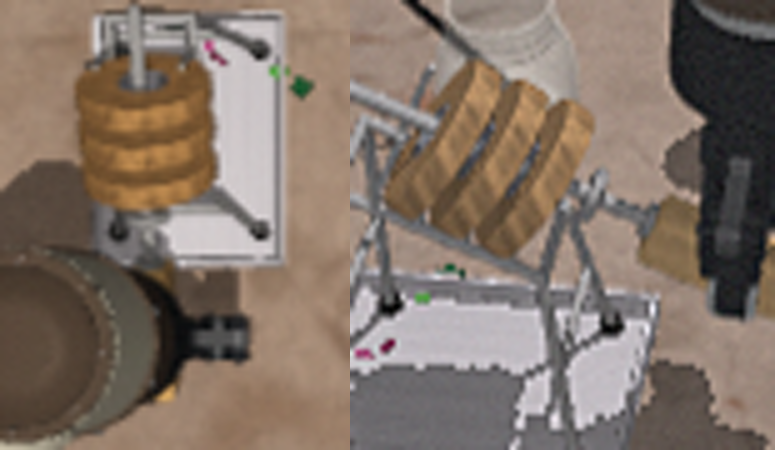

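All three wheels are threaded, with the rod emerging from wheel 3 at top-crop pixel (137,40). After a short hold I'll lift square to the slope.

```bash
python3 -m handwheel '[{"x":0,"y":0,"z":0,"ax":0,"ay":0,"az":0},{"x":0,"y":0,"z":0,"ax":0,"ay":0,"az":0},{"x":0,"y":0,"z":0,"ax":0,"ay":0,"az":0},{"x":0,"y":0,"z":0,"ax":0,"ay":0,"az":0},{"x":-0.01,"y":0,"z":0.0215,"ax":0,"ay":0,"az":0},{"x":-0.01,"y":0,"z":0.0215,"ax":0,"ay":0,"az":0},{"x":-0.01,"y":0,"z":0.0215,"ax":0,"ay":0,"az":0},{"x":-0.01,"y":0,"z":0.0215,"ax":0,"ay":0,"az":0}]'
python3 -m handwheel '[{"x":-0.017,"y":0,"z":0.0362,"ax":0,"ay":0,"az":0},{"x":-0.017,"y":0,"z":0.0362,"ax":0,"ay":0,"az":0},{"x":-0.017,"y":0,"z":0.0362,"ax":0,"ay":0,"az":0},{"x":-0.017,"y":0,"z":0.0362,"ax":0,"ay":0,"az":0},{"x":-0.017,"y":0,"z":0.0362,"ax":0,"ay":0,"az":0},{"x":-0.017,"y":0,"z":0.0362,"ax":0,"ay":0,"az":0},{"x":-0.017,"y":0,"z":0.0362,"ax":0,"ay":0,"az":0},{"x":-0.017,"y":0,"z":0.0362,"ax":0,"ay":0,"az":0}]'
python3 -m handwheel '[{"x":-0.017,"y":0,"z":0.0362,"ax":0,"ay":0,"az":0},{"x":-0.017,"y":0,"z":0.0362,"ax":0,"ay":0,"az":0},{"x":-0.017,"y":0,"z":0.0362,"ax":0,"ay":0,"az":0},{"x":-0.017,"y":0,"z":0.0362,"ax":0,"ay":0,"az":0},{"x":-0.017,"y":0,"z":0.0362,"ax":0,"ay":0,"az":0},{"x":0,"y":0,"z":0,"ax":0,"ay":0,"az":0},{"x":0,"y":0,"z":0,"ax":0,"ay":0,"az":0},{"x":0,"y":0,"z":0,"ax":0,"ay":0,"az":0}]'
python3 where.py 515.5 -217.2 260 -0.073 25 20
python3 - <<'E'
from h import *
out=[]
for n,(x,y,w,h) in {"top":(175,130,70,110),"side":(200,180,90,110)}.items():
    k=5.;raw=arm.get_image(n)[:,:,::-1];out.append(cv2.resize(raw[y:y+h,x:x+w],None,fx=k,fy=k,interpolation=cv2.INTER_CUBIC))
cv2.imwrite("pics/out.png",np.hstack(out))
E
```

```text
clock: 20.65
position: [527.7, 195.6, 102.0]
ee_rot: [0.01, 0.999, -0.0, 0.045]
contact_force: [-0.3, 0.1, -1.7]
gripper_width: 21.2
grasp_force: 62.1
clock: 21.45
position: [500.4, 195.6, 160.1]
ee_rot: [0.01, 0.999, -0.0, 0.045]
contact_force: [0.4, -0.7, -1.9]
gripper_width: 21.2
grasp_force: 62.1
clock: 22.25
position: [483.6, 195.5, 195.3]
ee_rot: [0.01, 0.999, -0.0, 0.045]
contact_force: [-0.4, 0.0, -2.0]
gripper_width: 21.5
grasp_force: 62.1
target [ 517.3 -217.3  239.1] shift mm [  33.7 -412.9   43.8] share [ 0.1687 -2.0643  0.2189] turn share [-0.0002  0.0016 -0.0336]
joints [ 0.73  0.2  -0.38  0.08 -0.92 -2.37] f [-0.4  0.  -2. ] w 21.5
```

View pics/out.png

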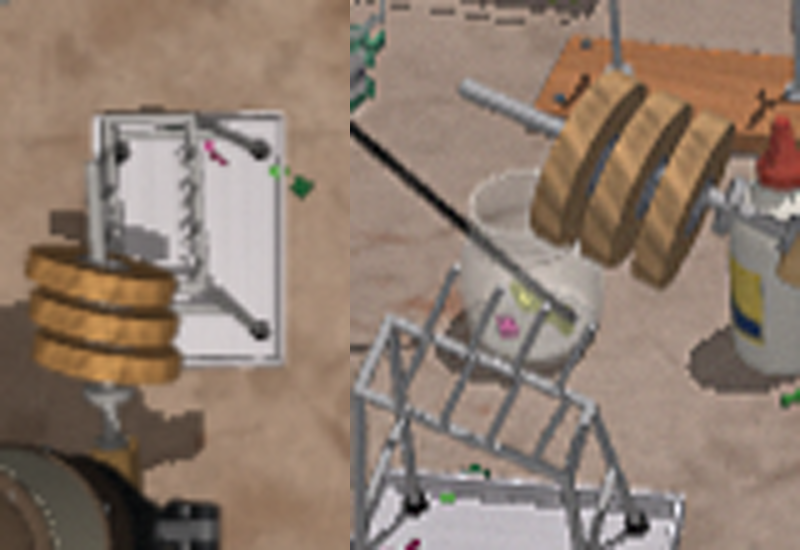

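All three wheels are out and hang spread along the rod above the collar. I've used up my picture allowance (12 viewed, over the limit of 10), so from here I go by numbers only. Carrying the rod back with the pitch kept at 25°.

```bash
python3 -m handwheel '[{"x":0,"y":-0.02,"z":0.0275,"ax":0,"ay":0,"az":0},{"x":0,"y":-0.05,"z":0.0275,"ax":0,"ay":0,"az":0},{"x":0,"y":-0.08,"z":0.0275,"ax":0,"ay":0,"az":0},{"x":0,"y":-0.1,"z":0.0275,"ax":0,"ay":0,"az":0},{"x":0,"y":-0.1,"z":0.0275,"ax":0,"ay":0,"az":0},{"x":0,"y":-0.1,"z":0.0275,"ax":0,"ay":0,"az":0},{"x":0,"y":-0.1,"z":0.0275,"ax":0,"ay":0,"az":0},{"x":0,"y":-0.1,"z":0.0275,"ax":0,"ay":0,"az":0}]'
python3 -m handwheel '[{"x":0,"y":-0.1,"z":0,"ax":0,"ay":0,"az":0},{"x":0,"y":-0.1,"z":0,"ax":0,"ay":0,"az":0},{"x":0,"y":-0.1,"z":0,"ax":0,"ay":0,"az":0},{"x":0,"y":-0.1,"z":0,"ax":0,"ay":0,"az":0},{"x":0,"y":-0.1,"z":0,"ax":0,"ay":0,"az":0},{"x":0,"y":-0.1,"z":0,"ax":0,"ay":0,"az":0},{"x":0,"y":-0.1,"z":0,"ax":0,"ay":0,"az":0},{"x":0,"y":-0.1,"z":0,"ax":0,"ay":0,"az":0}]'
python3 -m handwheel '[{"x":0.021,"y":-0.1,"z":0,"ax":0,"ay":0,"az":-0.0042},{"x":0.021,"y":-0.1,"z":0,"ax":0,"ay":0,"az":-0.0042},{"x":0.021,"y":-0.1,"z":0,"ax":0,"ay":0,"az":-0.0042},{"x":0.021,"y":-0.1,"z":0,"ax":0,"ay":0,"az":-0.0042},{"x":0.021,"y":-0.1,"z":0,"ax":0,"ay":0,"az":-0.0042},{"x":0.021,"y":-0.06,"z":0,"ax":0,"ay":0,"az":-0.0042},{"x":0.021,"y":-0.04,"z":0,"ax":0,"ay":0,"az":-0.0042},{"x":0.021,"y":-0.014,"z":0,"ax":0,"ay":0,"az":-0.0042}]'
python3 where.py 515.5 -217.2 200 -0.073 0 20
```

```text
clock: 23.15
position: [483.3, 63.6, 240.5]
ee_rot: [0.01, 0.999, 0.0, 0.045]
contact_force: [0.9, -0.1, -1.6]
gripper_width: 21.4
grasp_force: 62.1
clock: 23.95
position: [482.9, -96.3, 240.3]
ee_rot: [0.01, 0.999, -0.0, 0.045]
contact_force: [1.0, 0.3, -1.6]
gripper_width: 21.0
grasp_force: 62.1
clock: 24.75
position: [517.3, -218.0, 239.8]
ee_rot: [0.037, 0.998, -0.001, 0.045]
contact_force: [0.0, -1.1, -1.0]
gripper_width: 21.2
grasp_force: 62.1
target [ 508.3 -216.7  180.3] shift mm [ -8.9   1.3 -59.5] share [-0.0447  0.0066 -0.2977] turn share [0.0201 0.279  0.001 ]
joints [-0.11  0.23 -0.2  -0.   -1.06 -1.53] f [ 0.  -1.1 -1. ] w 21.2
```

```bash
python3 -m handwheel '[{"x":-0.005,"y":0.001,"z":-0.037,"ax":0.0022,"ay":0.0306,"az":0},{"x":-0.005,"y":0.001,"z":-0.037,"ax":0.0022,"ay":0.0306,"az":0},{"x":-0.005,"y":0.001,"z":-0.037,"ax":0.0022,"ay":0.0306,"az":0},{"x":-0.005,"y":0.001,"z":-0.037,"ax":0.0022,"ay":0.0306,"az":0},{"x":-0.005,"y":0.001,"z":-0.037,"ax":0.0022,"ay":0.0306,"az":0},{"x":-0.005,"y":0.001,"z":-0.037,"ax":0.0022,"ay":0.0306,"az":0},{"x":-0.005,"y":0.001,"z":-0.037,"ax":0.0022,"ay":0.0306,"az":0},{"x":-0.005,"y":0.001,"z":-0.037,"ax":0.0022,"ay":0.0306,"az":0}]'
python3 where.py 515.5 -217.2 125 -0.073 2 20
```

```text
clock: 25.55
position: [509.9, -215.0, 180.3]
ee_rot: [0.036, 0.988, 0.005, -0.147]
contact_force: [0.5, -0.9, -1.4]
gripper_width: 21.3
grasp_force: 62.2
target [ 509.  -216.7  105. ] shift mm [ -0.9  -1.7 -75.3] share [-0.0043 -0.0087 -0.3765] turn share [ 0.0006  0.0115 -0.0006]
joints [-0.1   0.45 -0.06  0.01 -1.36 -1.54] f [ 0.5 -0.9 -1.4] w 21.3
```

```bash
python3 -m handwheel '[{"x":-0.001,"y":-0.002,"z":-0.06,"ax":0,"ay":0.002,"az":0},{"x":-0.001,"y":-0.002,"z":-0.06,"ax":0,"ay":0.002,"az":0},{"x":-0.001,"y":-0.002,"z":-0.06,"ax":0,"ay":0.002,"az":0},{"x":-0.001,"y":-0.002,"z":-0.06,"ax":0,"ay":0.002,"az":0},{"x":0,"y":0,"z":-0.06,"ax":0,"ay":0.002,"az":0},{"x":0,"y":0,"z":-0.05,"ax":0,"ay":0.001,"az":0},{"x":0,"y":0,"z":-0.025,"ax":0,"ay":0,"az":0},{"x":0,"y":0,"z":0,"ax":0,"ay":0,"az":0}]'
python3 where.py 515.5 -217.2 110 -0.073 0 20.2
```

```text
clock: 26.35
position: [508.1, -217.1, 104.7]
ee_rot: [0.036, 0.987, 0.005, -0.156]
contact_force: [0.1, 0.7, -2.1]
gripper_width: 21.2
grasp_force: 62.1
target [ 508.3 -216.7   90.3] shift mm [  0.1   0.4 -14.4] share [ 0.0006  0.0022 -0.0719] turn share [0.0023 0.0245 0.    ]
joints [-0.1   0.53 -0.13  0.01 -1.22 -1.55] f [ 0.1  0.7 -2.1] w 21.2
```

```bash
python3 -m handwheel '[{"x":0.0007,"y":0.0003,"z":-0.012,"ax":0.0004,"ay":0.004,"az":0},{"x":0.0007,"y":0.0003,"z":-0.012,"ax":0.0004,"ay":0.004,"az":0},{"x":0.0007,"y":0.0003,"z":-0.012,"ax":0.0004,"ay":0.004,"az":0},{"x":0.0007,"y":0.0003,"z":-0.012,"ax":0.0004,"ay":0.004,"az":0},{"x":0.0007,"y":0.0003,"z":-0.012,"ax":0.0004,"ay":0.004,"az":0},{"x":0,"y":0,"z":-0.01,"ax":0,"ay":0.004,"az":0},{"x":0,"y":0,"z":0,"ax":0,"ay":0,"az":0},{"x":0,"y":0,"z":0,"ax":0,"ay":0,"az":0}]'
python3 where.py 515.5 -217.2 110 -0.073 0 20.2
python3 - <<'E'
from h import *
# rod tip/neck check in side & top: difference image against start, reprojected model
T=R.from_quat(arm.read_state()["ee_rot"]);x=arm.read_state()["position"]
ax=(T*R.from_euler("y",-np.pi)*R.from_euler("y",-np.radians(20.2))).apply([1,0,0]);print("G",(x-T.apply([0,0,21])).round(1),"axis",ax.round(4))
s0=cv2.imread("pics/side0.png");s=arm.get_image("side")[:,:,::-1].copy()
g0=cv2.cvtColor(s0,6)[150:200,236:258].astype(float);g=cv2.cvtColor(s,6)[150:200,236:258].astype(float)
print("tip zone mean abs diff",np.abs(g-g0).mean().round(2),"max",np.abs(g-g0).max())
# tip patch matching
t=cv2.cvtColor(s0,6)[163:178,243:258];r=cv2.matchTemplate(cv2.cvtColor(s,6)[153:188,233:268],t,cv2.TM_CCOEFF_NORMED);print(cv2.minMaxLoc(r),"expected loc (10,10)")
cv2.imwrite("pics/side_pl.png",s)
E
```

```text
clock: 27.15
position: [509.3, -216.8, 91.4]
ee_rot: [0.036, 0.984, 0.006, -0.174]
contact_force: [0.6, 0.1, -2.0]
gripper_width: 21.2
grasp_force: 62.1
target [ 508.3 -216.7   90.3] shift mm [-1.   0.2 -1.1] share [-0.0052  0.0008 -0.0057] turn share [ 0.0004  0.0014 -0.0001]
joints [-0.1   0.57 -0.12  0.01 -1.23 -1.55] f [ 0.6  0.1 -2. ] w 21.2
G [ 516.5 -217.3  111.2] axis [ 0.9973 -0.0728  0.0023]
tip zone mean abs diff 2.41 max 48.0
(-0.3652034103870392, 0.9803918600082397, (19, 17), (10, 10)) expected loc (10,10)
```

The rod is about 1 mm above its seat and the tip matches its starting picture to within a pixel. I'll lower the last bit, check where the wheels are, and release.

```bash
python3 -m handwheel '[{"x":0,"y":0,"z":-0.003,"ax":0,"ay":0.0007,"az":0},{"x":0,"y":0,"z":-0.003,"ax":0,"ay":0.0007,"az":0},{"x":0,"y":0,"z":-0.002,"ax":0,"ay":0,"az":0},{"x":0,"y":0,"z":0,"ax":0,"ay":0,"az":0},{"x":0,"y":0,"z":0,"ax":0,"ay":0,"az":0},{"x":0,"y":0,"z":0,"ax":0,"ay":0,"az":0},{"x":0,"y":0,"z":0,"ax":0,"ay":0,"az":0},{"x":0,"y":0,"z":0,"ax":0,"ay":0,"az":0}]'
python3 - <<'E'
from h import *
s=arm.get_image("side")[:,:,::-1].copy();c=cv2.cvtColor(s,cv2.COLOR_BGR2HSV)
G=np.array([515.5,-217.2,110]);a=np.array([.9973,-.0728,0]);m=cv2.inRange(c,(8,100,60),(22,255,255))
# sample 20 mm above the axis, over the rod, against the background
print("brown along rod (x: flag):")
print("".join("#" if m[tuple(np.round(proj("side",G+a*x+[0,0,18])[0]).astype(int)[::-1])] else "." for x in range(60,192,2)))
f=cv2.absdiff(s,cv2.imread("pics/side0.png")).max(2)
print("".join("#" if f[tuple(np.round(proj("side",G+a*x+[0,0,18])[0]).astype(int)[::-1])]>40 else "." for x in range(60,192,2)))
E
python3 where.py 515.5 -217.2 110 -0.073 0 20.2
```

```text
clock: 28.0
position: [509.5, -216.9, 90.2]
ee_rot: [0.036, 0.984, 0.006, -0.175]
contact_force: [-0.9, 1.1, 2.9]
gripper_width: 21.2
grasp_force: 62.8
brown along rod (x: flag):
.......###.##############################.........................
.......##################################.........................
target [ 508.3 -216.7   90.3] shift mm [-1.1  0.2  0.1] share [-0.0057  0.0012  0.0007] turn share [ 0.0006  0.0003 -0.0001]
joints [-0.1   0.57 -0.12  0.01 -1.23 -1.55] f [-0.8  1.5  3.4] w 21.2
```

```bash
python3 -m handwheel '[{"x":0,"y":0,"z":0,"ax":0,"ay":0,"az":0},{"x":0,"y":0,"z":0,"ax":0,"ay":0,"az":0},{"x":0,"y":0,"z":0,"ax":0,"ay":0,"az":0},{"x":0,"y":0,"z":0,"ax":0,"ay":0,"az":0},{"x":0,"y":0,"z":0,"ax":0,"ay":0,"az":0},{"x":0,"y":0,"z":0,"ax":0,"ay":0,"az":0},{"x":0,"y":0,"z":0,"ax":0,"ay":0,"az":0},{"x":0,"y":0,"z":0,"ax":0,"ay":0,"az":0}]' 1
python3 -m handwheel '[{"x":0,"y":0,"z":0.03,"ax":0,"ay":0,"az":0},{"x":0,"y":0,"z":0.06,"ax":0,"ay":0,"az":0},{"x":-0.02,"y":0,"z":0.1,"ax":0,"ay":0,"az":0},{"x":-0.02,"y":0,"z":0.1,"ax":0,"ay":0,"az":0},{"x":-0.03,"y":0,"z":0.1,"ax":0,"ay":0,"az":0},{"x":-0.03,"y":0,"z":0.1,"ax":0,"ay":0,"az":0},{"x":-0.03,"y":0,"z":0.1,"ax":0,"ay":0,"az":0},{"x":-0.03,"y":0,"z":0.05,"ax":0,"ay":0,"az":0}]'
python3 -m handwheel '[{"x":0,"y":0,"z":0,"ax":0,"ay":0,"az":0},{"x":0,"y":0,"z":0,"ax":0,"ay":0,"az":0},{"x":0,"y":0,"z":0,"ax":0,"ay":0,"az":0},{"x":0,"y":0,"z":0,"ax":0,"ay":0,"az":0},{"x":0,"y":0,"z":0,"ax":0,"ay":0,"az":0},{"x":0,"y":0,"z":0,"ax":0,"ay":0,"az":0},{"x":0,"y":0,"z":0,"ax":0,"ay":0,"az":0},{"x":0,"y":0,"z":0,"ax":0,"ay":0,"az":0}]'
python3 - <<'E'
from h import *
s0=cv2.imread("pics/side0.png")
def grab():
    return arm.get_image("side")[:,:,::-1].copy()
s=grab();s2=grab()
print("motion",cv2.absdiff(s,s2)[140:220,230:330].max())
for nm,(x,y,w,h) in {"tip":(243,163,15,15),"handle":(290,166,32,16)}.items():
    t=cv2.cvtColor(s0,6)[y:y+h,x:x+w];r=cv2.matchTemplate(cv2.cvtColor(s,6)[y-8:y+h+8,x-8:x+w+8],t,cv2.TM_CCOEFF_NORMED);print(nm,cv2.minMaxLoc(r)[1::2],"expect (8,8)")
G=np.array([515.5,-217.2,110]);a=np.array([.9973,-.0728,0]);f=cv2.absdiff(s,s0).max(2)
print("".join("#" if f[tuple(np.round(proj("side",G+a*x+[0,0,18])[0]).astype(int)[::-1])]>40 else "." for x in range(60,192,2)))
E
```

```text
clock: 28.85
position: [509.3, -216.9, 89.9]
ee_rot: [0.036, 0.984, 0.006, -0.175]
contact_force: [0.5, -0.3, -1.0]
gripper_width: 85.6
grasp_force: 0.0
clock: 29.65
position: [477.8, -217.2, 220.8]
ee_rot: [0.036, 0.984, 0.006, -0.173]
contact_force: [0.2, 0.5, 0.8]
gripper_width: 85.1
grasp_force: 0.0
clock: 30.45
position: [477.3, -216.9, 217.8]
ee_rot: [0.036, 0.984, 0.006, -0.175]
contact_force: [-0.4, 0.3, 0.0]
gripper_width: 85.3
grasp_force: 0.0
motion 16
tip (0.9903243780136108, (8, 8)) expect (8,8)
handle (0.6482732892036438, (8, 8)) expect (8,8)
.......#####################..#######.#...........................
```

The rod tip and handle match their starting positions, and the wheels hang clear of the back fork at rod x of about 74–136 mm. The arm is clear, so I'm handing in.

```bash
python3 -c "
from bench import arm
print(arm.job_done())"
```

```text
the job is handed in; nothing more can be done
None
```

I handed the job in at about 30 s: the rod lies in both forks again, all three wheels hang between the collar and the back fork, and the gripper is open and clear. It took one regrip at the stand, I viewed 12 pictures instead of the allowed 10, and the final state was checked only numerically from the side camera; the hand-in returned no verdict.

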